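# Lay out the rivet-setting station

## Task

Set up for riveting on the white punching board: put the black rubber pad in the middle of the board with the steel anvil centred on top of it, the red tin to the left of the pad and the amber jar to its right, all three in a row along the board's long direction (left and right as the robot sees them), and lay the brass setting bar behind the pad (on the side away from the robot), dimples up, centred on the pad and parallel to that row. Leave a gap of about 30 mm between the pad and each of the tin, the jar and the bar, with everything upright and let go; the bar is tight against the wooden block, so nudge it clear before gripping it, and leave the blue tin and the orange spool where they are.

Things in the scene. Friction and masses are not known exactly. Their poses are not given: they have to be found in the camera images.
- punch_board: Fixed off-white plastic punching board lying flat on the table, 220 mm (its x) by 280 mm (its y) by 12 mm thick, the place to lay things out on. Origin: centre of its underside, so its top is 12 mm above that. Its x axis points away from the robot (behind), its y axis to the robot's left, apart from a small turn of up to 9 degrees. It lies to the left or to the right of the middle.
- cutting_mat: Fixed green gridded cutting mat, 220 mm (x) by 280 mm (y) by 3 mm thick, on the other side of the middle from the board; the round things stand on it, in any order. Origin: centre of its underside.
- punch_block: Fixed dark wooden block between board and mat, 90 mm (its x) by 40 mm (its y) by 35 mm high, with four short steel punches sunk in its top that stand up to 43 mm. Its long axis x points away from the robot, turned up to 15 degrees. Origin: centre of its underside.
- setter_bar: Brass bar, row of dark dimples on top, 100 (its x) by 20 (y) by 18 mm high, about 160 g. Starts on the table flush along the left (+y) side of the wooden block (gap under 1 mm, centred within 6 mm): no finger room there until it is pushed lengthwise past the block's end, or away. Slides freely. Its origin is the centre of its underside; z is up.
- rubber_pad: Black rubber disc, 56 mm diameter, 20 mm high, about 60 g, rigid enough to grip by its sides. Its origin is the centre of its underside; z is up.
- anvil: Bright steel disc with a small dark dimple on top, 44 mm diameter, 22 mm high, about 240 g. Its origin is the centre of its underside; z is up.
- red_tin: Round flat tin with a red lid and silver body, closed, 48 mm diameter, 26 mm high, about 90 g. Its origin is the centre of its underside; z is up.
- amber_jar: Small amber glass jar with a paper label and a white cap, closed, 46 mm diameter, 55 mm high, about 110 g. Its origin is the centre of its underside; z is up.
- blue_tin: Round flat tin with a blue lid, otherwise like the red one (48 mm diameter, 26 mm high). Not needed: leave it where it stands on the mat. Its origin is the centre of its underside; z is up.
- spool: Orange thread spool standing upright, 36 mm diameter, 38 mm high. Not needed: leave it where it stands on the mat. Its origin is the centre of its underside; z is up.
Not all that is in view belongs to the job. There is more than one size of the anvil; the job needs the smallest.

How it is judged:
By the outcome, as a careful person would: the job done as asked, in the order asked, and still so for the second after the job is handed in, with the robot touching nothing.
It also fails if it takes over 133 s, if anything falls off the work surface, if the arm or the gripper's body presses on something with over 40 N, if the wrist force passes 120 N, or if a joint passes its speed limit or range.

## Robot

A 6-joint arm with a two-finger parallel gripper is mounted at the origin on the work surface. World frame = base frame: x ahead of the robot, y to its left, z up, the work surface at z = 0. Lengths are in mm, angles in degrees, forces in N, time in s.
With the tool pointing down it reaches from about 350 to 850 mm from the base axis. Payload 8.1 kg.
Tool frame: the origin (TCP) lies at the very end of the fingers, on their centre line; the grasp point (between the pads) lies 19 mm behind it (tcp_to_grasp is the distance from the TCP to the grasp point, in mm); z points along the fingers, x is the direction in which the jaws open and shut, and the axes are right-handed (so a half turn about z gives the same grasp; the last joint's range is limited). The gripper opens to 85 mm and grips with 20 to 120 N. Pads are 22 mm wide; open, the fingers measure 114 mm over their backs; the gripper's body (76 mm by 85 mm) begins 54 mm behind the grasp point. The pads swing forward as they close: fully open they stand 13 mm farther back than shut.
Start: joints at [71.024, 7.471, 85.268, -0, 87.261, -4.893], TCP at [145.977, 581.976, 231.292] pointing down, gripper open.
Joint ranges: [-169.43, 169.43], [-51.17, 129.36], [1.28, 143.12], [-76.62, 256.62], [0, 156.53], [-152.29, 152.29]. Speed limits (degrees/s): [136.94, 136.94, 159.86, 180, 180, 180].

## Interface

Orientations are given as [roll, pitch, yaw] about the fixed x, y, z axes, in that order (R = Rz(yaw) Ry(pitch) Rx(roll)).
In Python, from bench import * gives the robot as it stands. The module is installed in compiled form; this text tells all that it offers.
- The arm moves only by the tool apply_moves, never from a script. Its argument "targets" is text: rows parted by semicolons, each of 7 numbers parted by spaces: the turn, a rotation vector about the tool's x, y, z in rad, then the shift along the tool's x, y, z in cm, then the finger opening in cm, from 0 to 8.54. A call has exactly 5 rows; each row is the pose to reach, as a shift and turn from the pose commanded when the call began, along the tool's axes at that moment; what a row does not reach only later rows make up. A row lasts 1/10 s, in which the tool goes at most 50 mm and 8.59 degrees, less where a joint would pass 70% of its speed; a pose out of reach is approached as far as the arm can. A call with a gripper value outside its range is refused whole. The fingers move at their own pace and stop on an object; "force" is the grip in N (left out, the last holds). Time passes only in rows, so rows that repeat a pose let the fingers close, or fill a call up. It gives the time, the measured TCP pose, the force and the opening at its end, in the units of the state.
- sense(): the state, without advancing time (a new reading comes with each control period).
- snapshot(name): name is "scene" or "top" or "wrist"; returns the picture (400x640x3 uint8, red, green, blue); there is no depth.
- camera_model(name): a dict with "fx", "fy", "cx", "cy" (pixels), "position" and "attitude" of the camera in the world; the wrist camera has in their place "T_tool_cam" (4x4, takes a point from camera to tool coordinates, whose origin is the TCP and whose axes are the tool frame's). Camera axes: x right, y up, looking along -z (the intrinsics and any distortion apply to the point x, -y, -z); pixel columns grow to the right and rows downward; lengths in mm; the calibration is good to about 2 mm. The wrist camera is an equidistant fisheye: a pixel r from the principal point sees the ray r / f radians off the axis. A picture is of the moment at which its call begins: read the wrist's pose just before it. camera_model takes no time and is no camera call.
- hand_in(): hands the job in, once; it reports no verdict.
Trained networks look in the newest picture that a camera, given by its name, has taken for a name from the list of things; names that differ only in an ending like _2 or _b are one class to them, and where a whole thing is asked for, a point or a joint stands for the part that bears it (a point fixed in the world has none). Each returns a list of dicts, best first, with "confidence" (0 to 1); they miss things now and then, are a little off and sometimes report something else, mostly with a low value. They report only what shows in the picture. A call takes as long as a camera call. They do not tell look-alikes from the thing itself.
- recognise(camera, query): "at" ([row, column] in pixels, amid what is visible of it).
- place_of(camera, query): "at" ([row, column] in pixels: a listed point, or the origin of a listed thing).
The state is a dict: "time": time; "joint_pos": joint angles; "qd": joint speeds; "joint_efforts": joint torques, N m; "tool_pos": TCP position; "tcp_rot": TCP orientation; "ft_force": force on the tool from outside, world axes, zero at the start; "wrist_torque": the same for the moment, N m; "finger_gap": finger opening in mm.
Only numpy, scipy, OpenCV 4.12 (cv2) and the standard library are available. Lean on these libraries where they do the work, as an engineer would, in place of code of your own. Each camera call takes 0.05 s, during which the arm holds its last target. There are 200 camera calls.

## Working session

There is one attempt and no reset: what is moved stays moved. The work goes in short steps, Python scripts to look and compute and a tool call to move; the robot and the scene stay as the last step left them, time stands still between calls to the robot, and variables do not carry over. Pictures are saved under pics/ and viewed, about 12 in all and at most 16, crops included, and the job is handed in when it is done.

Besides the shell and the picture viewer there is one more tool, called after "Request:" as name(argument=value, ...) on one line, values as JSON. apply_moves: Moves the arm, as the interface text tells. Its arguments: {"type":"object","properties":{"targets":{"type":"string"},"force":{"type":"number"}},"required":["targets"]}

```bash
mkdir -p pics; ls
python3 - <<'E'
from bench import *
import cv2,numpy as np
print(sense())
for n in ("scene","top"):
    im=snapshot(n); cv2.imwrite(f"pics/{n}0.png",im[:,:,::-1]); print(n,camera_model(n))
    for q in ["punch_board","cutting_mat","punch_block","setter_bar","rubber_pad","anvil","red_tin","amber_jar","blue_tin","spool"]:
        print(q,[(np.round(d["at"],1).tolist(),round(d["confidence"],2)) for d in place_of(n,q)[:4]])
print(camera_model("wrist"))
E
```

```text
pics
{'time': 0.0, 'joint_pos': array([ 7.10235270e+01,  7.51485688e+00,  8.53286957e+01,  1.53514426e-03,
        8.72597775e+01, -4.89434882e+00]), 'qd': array([-0.03006452, -0.16262905, -0.05236278,  0.06870185, -0.04974459,
        0.09736104]), 'joint_efforts': array([-6.50436832e-04, -5.69412911e+01, -5.00537503e+01, -1.72397113e-04,
        1.49606791e-02, -5.88886550e-06]), 'tool_pos': array([145.79580417, 581.46858891, 230.25262177]), 'tcp_rot': array([-1.79989656e+02,  1.02822513e-01,  7.59178103e+01]), 'ft_force': array([-0.55698541, -0.36033578,  0.52475995]), 'wrist_torque': array([-0.00362572, -0.01725324,  0.00871118]), 'finger_gap': 85.31410602435001}
scene {'fx': 366.61647421651156, 'fy': 366.61647421651156, 'cx': 321.63122219769673, 'cy': 204.84433300811838, 'position': array([ 943.23204443, -608.52411306,  555.37983115]), 'attitude': array([50.91503921, -0.71922956, 35.52236796])}
punch_board [([146.6, 369.0], 0.58)]
cutting_mat [([242.9, 253.2], 0.58), ([204.8, 347.7], 0.27)]
punch_block [([206.5, 348.7], 0.92)]
setter_bar [([200.1, 356.5], 0.5)]
rubber_pad [([259
[... 688 characters left out ...]
_pad [([250.7, 444.5], 0.73)]
anvil [([180.9, 483.6], 0.84), ([157.9, 424.6], 0.78), ([206.2, 434.6], 0.7)]
red_tin [([214.6, 360.5], 0.67)]
amber_jar [([253.7, 364.6], 0.56)]
blue_tin [([211.8, 396.3], 0.8)]
spool [([250.0, 406.5], 0.55)]
{'fx': 309.70691628693146, 'fy': 309.70691628693146, 'cx': 321.59132240240245, 'cy': 196.51842368200175, 'T_tool_cam': array([[ 9.99999453e-01,  8.79984656e-04, -5.65564045e-04,
         7.42517186e-01],
       [ 6.80218288e-04, -9.57775160e-01, -2.87517444e-01,
        -7.34267426e+01],
       [-7.94694133e-04,  2.87516902e-01, -9.57775234e-01,
        -1.41689746e+02],
       [ 0.00000000e+00,  0.00000000e+00,  0.00000000e+00,
         1.00000000e+00]])}
```

View pics/top0.png

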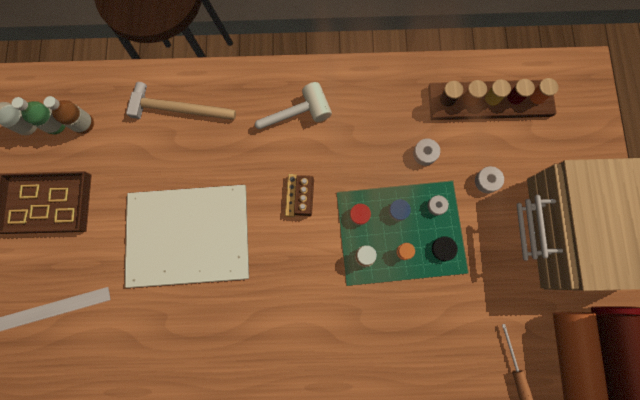

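View pics/scene0.png

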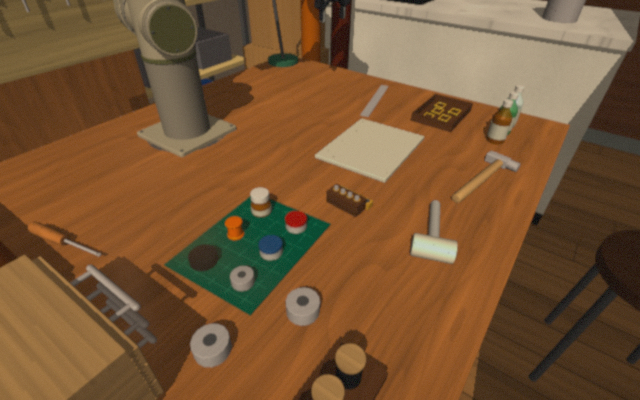

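```bash
cat > h.py <<'E'
from bench import *
import cv2,numpy as np
from scipy.spatial.transform import Rotation as R
def cam(n,s=None):
    m=camera_model(n); K=np.array([[m["fx"],0,m["cx"]],[0,m["fy"],m["cy"]],[0,0,1]])
    if n=="wrist":
        s=s or sense(); T=np.eye(4); T[:3,:3]=R.from_euler("xyz",s["tcp_rot"],degrees=True).as_matrix(); T[:3,3]=s["tool_pos"]
        T=T@m["T_tool_cam"]; return K,T[:3,3],T[:3,:3]
    return K,np.array(m["position"]),R.from_euler("xyz",m["attitude"],degrees=True).as_matrix()
def ray(n,rc,z,s=None):
    K,p,A=cam(n,s); u=np.array([(rc[1]-K[0,2])/K[0,0],(rc[0]-K[1,2])/K[1,1]])
    if n=="wrist":
        t=np.hypot(*u); k=np.sinc(t/np.pi); c=np.cos(t); v=np.array([u[0]*k,-u[1]*k,-c])
    else: v=np.array([u[0],-u[1],-1])
    d=A@v; return p+d*(z-p[2])/d[2]
def proj(n,X,s=None):
    K,p,A=cam(n,s); v=A.T@(np.array(X,float)-p); x,y,z=v[0],-v[1],-v[2]
    if n=="wrist":
        r=np.hypot(x,y); t=np.arctan2(r,z); u,w=(x/r*t,y/r*t)
    else: u,w=x/z,y/z
    return np.array([K[1,2]+K[1,1]*w, K[0,2]+K[0,0]*u])
E
python3 - <<'E'
from h import *
top=dict(punch_board=(236.7,189,0),mat=(230.8,402.5,0),block=(196.8,306.1,0),bar=(195.5,292.2,0),pad=(250.7,444.5,3),a1=(180.9,483.6,3),a2=(157.9,424.6,3),a3=(206.2,434.6,3),red=(214.6,360.5,3),jar=(253.7,364.6,3),blue=(211.8,396.3,3),spool=(250,406.5,3))
sc=dict(punch_board=(146.6,369,0),mat=(242.9,253.2,0),block=(206.5,348.7,0),bar=(200.1,356.5,0),pad=(259.3,202.6,3),a1=(348.8,214.2,3),a2=(309.3,302.7,3),a3=(281.3,242,3),red=(227.8,295.9,3),jar=(209.4,261.7,3),blue=(253.7,269.3,3),spool=(234.4,237.6,3))
for k in top: print(k,ray("top",top[k][:2],top[k][2]).round(),ray("scene",sc[k][:2],sc[k][2]).round())
E
```

```text
punch_board [511. 256.   0.] [505. 262.   0.]
mat [ 512. -244.    0.] [ 509. -239.    0.]
block [599. -20.   0.] [607. -15.   0.]
bar [603.  13.   0.] [610.  18.   0.]
pad [ 463. -338.    3.] [ 462. -334.    3.]
a1 [ 626. -444.    3.] [ 628. -452.    3.]
a2 [ 687. -308.    3.] [ 697. -309.    3.]
a3 [ 568. -323.    3.] [ 566. -328.    3.]
red [ 552. -147.    3.] [ 555. -150.    3.]
jar [ 460. -153.    3.] [ 450. -148.    3.]
blue [ 557. -232.    3.] [ 560. -244.    3.]
spool [ 466. -250.    3.] [ 466. -242.    3.]
```

Top view: board around px (189,237), block and bar at (306,196)/(292,195), and the mat carrying red (360,214), blue (400,210), small anvil (438,205), jar (367,256), spool (406,251) and pad (445,250). The two larger anvils stand off the mat at (428,152) and (490,180). The scene view agrees. I'll move over the board and look with the wrist camera.

Request:
apply_moves(targets="0 0 0.148 -2.4 3.7 0 8.5; 0 0 0.296 -4.8 7.5 0 8.5; 0 0 0.444 -7.3 11.2 0 8.5; 0 0 0.592 -9.7 15 0 8.5; 0 0 0.742 -12.1 18.7 0 8.5")

```text
time: 1.6
tool_pos: [298.9, 417.8, 231.5]
tcp_rot: [-180.0, -0.0, 33.1]
ft_force: [0.8, 0.6, -0.3]
finger_gap: 84.8
```

```bash
cat >> h.py <<'E'
def plan(x,y,z,yaw,s=None):
    "tool-frame turn (rad) and shift (cm) from the measured pose to a downward pose"
    s=s or sense(); A=R.from_euler("xyz",s["tcp_rot"],degrees=True); B=R.from_euler("xyz",[180,0,yaw],degrees=True)
    print("pose",s["tool_pos"].round(1),s["tcp_rot"].round(2),"t",round(s["time"],2),"F",s["ft_force"].round(1),"gap",round(s["finger_gap"],1))
    print("turn",(A.inv()*B).as_rotvec().round(3),"shift cm",(A.inv().apply(np.array([x,y,z])-s["tool_pos"])/10).round(2))
E
python3 -c "
from h import *
plan(450,256,260,0)"
```

```text
pose [298.9 417.8 231.5] [-1.800e+02 -3.000e-02  3.307e+01] t 1.6 F [ 0.8  0.6 -0.3] gap 84.8
turn [-0.    -0.001  0.577] shift cm [ 3.84 21.8  -2.85]
```

Request:
apply_moves(targets="0 0 0.12 0.8 4.4 -0.6 8.5; 0 0 0.24 1.5 8.7 -1.1 8.5; 0 0 0.36 2.3 13.1 -1.7 8.5; 0 0 0.48 3.1 17.4 -2.3 8.5; 0 0 0.577 3.84 21.8 -2.85 8.5")

```text
time: 2.1
tool_pos: [451.1, 256.8, 260.4]
tcp_rot: [-180.0, -0.0, 0.1]
ft_force: [1.4, 1.8, -0.1]
finger_gap: 84.9
```

Run:
```python
from h import *
plan(450,256,260,0); s=sense(); im=snapshot("wrist"); cv2.imwrite("pics/w1.png",im[:,:,::-1])
top=cv2.cvtColor(cv2.imread("pics/top0.png"),cv2.COLOR_BGR2HSV)
def board(n,im,z,s=None,roi=None):
    hsv=cv2.cvtColor(im,cv2.COLOR_RGB2HSV); m=((hsv[...,1]<70)&(hsv[...,2]>150)).astype(np.uint8)
    if roi: q=np.zeros_like(m); q[roi]=m[roi]; m=q
    m=cv2.morphologyEx(m,cv2.MORPH_OPEN,np.ones((3,3)))
    c=max(cv2.findContours(m,0,cv2.CHAIN_APPROX_NONE)[0],key=cv2.contourArea)[:,0]
    P=np.array([ray(n,(v,u),z,s)[:2] for u,v in c]).astype(np.float32)
    r=cv2.minAreaRect(P); print(n,"board",[np.round(v,1) for v in r], c.min(0),c.max(0)); return m
m=board("wrist",im,12,s); cv2.imwrite("pics/m.png",m*255)
t=cv2.imread("pics/top0.png")[:,:,::-1].copy(); board("top",t,12,None,(slice(150,320),slice(100,280)))
```

```text
pose [451.1 256.8 260.4] [-1.7998e+02 -4.0000e-02  7.0000e-02] t 2.1 F [ 1.4  1.8 -0.1] gap 84.9
turn [-0.    -0.001  0.001] shift cm [-0.11  0.08  0.04]
wrist board [array([517.5, 257.6]), array([217.2, 276.1]), np.float64(2.1)] [284  57] [451 262]
top board [array([514.8, 258.4]), array([218.6, 279.4]), np.float64(2.7)] [126 185] [248 286]
```

View pics/w1.png

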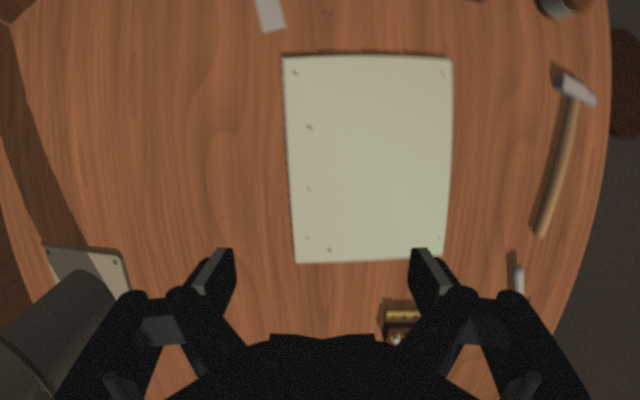

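The wrist view shows the whole board, px (284–451, 57–262), with the bar and block at the bottom edge (400,320). Next I'll repeat the shot at rest and go over the mat.

```bash
cat >> h.py <<'E'
def board(n,im,z,s=None):
    hsv=cv2.cvtColor(im,cv2.COLOR_RGB2HSV); m=((hsv[...,1]<70)&(hsv[...,2]>150)).astype(np.uint8)
    c=max(cv2.findContours(cv2.morphologyEx(m,cv2.MORPH_OPEN,np.ones((3,3))),0,cv2.CHAIN_APPROX_NONE)[0],key=cv2.contourArea)[:,0]
    r=cv2.minAreaRect(np.array([ray(n,(v,u),z,s)[:2] for u,v in c]).astype(np.float32)); print(n,"board",[np.round(v,1) for v in r])
E
python3 - <<'E'
from h import *
for i in range(2):
    s=sense(); im=snapshot("wrist"); board("wrist",im,12,s); print(s["tool_pos"])
plan(450,-230,260,0)
E
```

```text
wrist board [array([515.2, 260.7]), array([217.2, 276.9]), np.float64(2.6)]
[455.33376427 252.06169242 261.27744601]
wrist board [array([515., 261.]), array([217.2, 276.5]), np.float64(2.6)]
[453.38059481 254.49336134 260.7836656 ]
pose [451.7 256.4 260.3] [-1.7999e+02 -5.0000e-02  9.0000e-02] t 2.25 F [-0.5 -0.4 -0.3] gap 85.0
turn [-0.    -0.001  0.002] shift cm [-2.400e-01  4.864e+01  2.000e-02]
```

Request:
apply_moves(targets="0 0 0 0 4.8 0 8.5; 0 0 0 0 9.6 0 8.5; 0 0 0 0 14.4 0 8.5; 0 0 0 0 19.2 0 8.5; 0 0 0 0 24 0 8.5")

```text
time: 2.75
tool_pos: [450.7, 18.0, 259.7]
tcp_rot: [-180.0, -0.0, 0.5]
ft_force: [1.3, 0.1, 0.4]
finger_gap: 84.7
```

Request:
apply_moves(targets="0 0 0 0 4.8 0 8.5; 0 0 0 0 9.6 0 8.5; 0 0 0 0 14.4 0 8.5; 0 0 0 0 18.6 0 8.5; 0 0 0 0 18.6 0 8.5")

```text
time: 3.25
tool_pos: [452.1, -170.9, 259.4]
tcp_rot: [179.9, 0.0, 0.2]
ft_force: [0.0, 0.1, 0.2]
finger_gap: 84.9
```

Run:
```python
from h import *
snapshot("wrist"); plan(450,-170,260,0); s=sense(); im=snapshot("wrist"); cv2.imwrite("pics/w2.png",im[:,:,::-1])
for q in ["setter_bar","punch_block","rubber_pad","anvil","red_tin","amber_jar","blue_tin","spool"]:
    z=0 if q in("setter_bar","punch_block") else 3
    print(q,[(np.round(d["at"],1).tolist(),round(d["confidence"],2),ray("wrist",d["at"],z,s)[:2].round(1).tolist()) for d in place_of("wrist",q)[:3]])
```

```text
pose [ 452.3 -168.7  259.4] [-1.7997e+02  4.0000e-02  2.4000e-01] t 3.3 F [0.2 1.1 0.5] gap 85.0
turn [-0.001  0.001  0.004] shift cm [-0.23  0.13 -0.06]
setter_bar [([30.5, 436.1], 0.81, [603.9, 16.7]), ([269.7, 395.8], 0.23, [565.1, -330.0])]
punch_block [([54.8, 431.1], 0.82, [596.2, -18.7])]
rubber_pad [([274.3, 332.4], 0.6, [468.7, -334.3])]
anvil [([269.4, 395.5], 0.92, [563.8, -327.7]), ([255.4, 476.5], 0.87, [698.1, -310.3]), ([324.9, 420.6], 0.48, [622.6, -442.6])]
red_tin [([148.8, 399.8], 0.75, [555.2, -147.7])]
amber_jar [([32.2, 435.8], 0.7, [602.2, 13.3]), ([147.4, 321.9], 0.68, [452.4, -147.6])]
blue_tin [([210.8, 398.8], 0.9, [559.6, -234.1])]
spool [([217.5, 330.5], 0.88, [464.5, -243.8])]
```

View pics/w2.png

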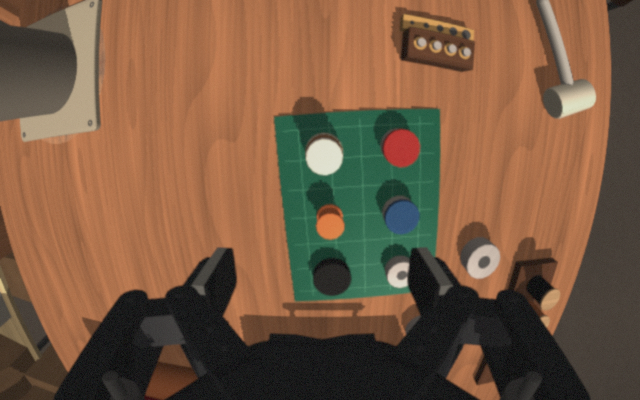

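Wrist view over the mat: jar cap (325,155), red (401,148), spool (330,220), blue (402,215), pad (332,277), small anvil (400,272). A larger anvil shows off the mat at (481,258). I'll refine the centres by segmenting the tops.

```bash
cat >> h.py <<'E'
H=dict(pad=20,anvil=22,red=26,jar=55,bar=18)
RNG=dict(pad=((0,0,0),(180,255,45)),red=((170,150,90),(180,255,255)),jar=((0,0,150),(180,70,255)),anvil=((0,0,110),(180,50,255)),bar=((12,90,90),(32,255,255)))
def top_of(n,im,name,guess,base,s=None,rad=26):
    "centre of the top face near the guess (world xy) by colour"
    z=base+H[name]; c=proj(n,[*guess,z],s); e=proj(n,[guess[0]+rad,guess[1],z],s); r=np.hypot(*(e-c))*1.5
    hsv=cv2.cvtColor(cv2.medianBlur(im,3),cv2.COLOR_RGB2HSV); lo,hi=RNG[name]
    m=cv2.inRange(hsv,lo,hi)
    if name=="red": m|=cv2.inRange(hsv,(0,150,90),(5,255,255))
    k=np.zeros_like(m); cv2.circle(k,(int(c[1]),int(c[0])),int(r),255,-1); m&=k
    cs=cv2.findContours(cv2.morphologyEx(m,cv2.MORPH_OPEN,np.ones((3,3))),0,cv2.CHAIN_APPROX_NONE)[0]
    if not cs: print(name,"none"); return
    q=max(cs,key=cv2.contourArea)[:,0]; P=np.array([ray(n,(v,u),z,s)[:2] for u,v in q]).astype(np.float32)
    o,rr=cv2.minEnclosingCircle(P); f=cv2.fitEllipse(P) if len(P)>5 else None
    print(name,"circle",np.round(o,1),round(2*rr,1),"ellipse",np.round(f[0],1),np.round(f[1],1),round(f[2],1)); return f
E
python3 - <<'E'
from h import *
s=sense(); im=snapshot("wrist"); print(s["tool_pos"]); s=sense(); im=snapshot("wrist"); print(s["tool_pos"]); cv2.imwrite("pics/w3.png",im[:,:,::-1])
G=dict(pad=(466,-335),red=(554,-148),jar=(453,-149),anvil=(566,-326))
t=cv2.imread("pics/top0.png")[:,:,::-1].copy()
for k,g in G.items(): top_of("wrist",im,k,g,3,s); top_of("top",t,k,g,3)
E
```

```text
[ 452.76388132 -166.89795965  259.92756702]
[ 452.70179082 -167.06576593  259.89664113]
pad circle [ 467.3 -325.5] 61.0 ellipse [ 466.4 -325.4] [51.2 60.8] 5.2
pad circle [ 466.5 -330.3] 57.7 ellipse [ 466.2 -330.4] [52.2 56.9] 15.0
red circle [ 550.3 -142.9] 47.2 ellipse [ 550.2 -143. ] [45.2 45.8] 40.0
red circle [ 550.5 -144.1] 46.4 ellipse [ 550.5 -143.9] [42.2 45.3] 84.2
jar circle [ 454.6 -151.1] 41.6 ellipse [ 454.7 -151.2] [40.1 40.7] 1.7
jar circle [ 454.4 -152.3] 40.6 ellipse [ 454.4 -152.3] [38.3 38.3] 139.8
anvil circle [ 567.1 -324.6] 44.8 ellipse [ 563.6 -324.7] [34.3 45.6] 4.6
anvil circle [ 568.5 -326.4] 44.4 ellipse [ 568.2 -326.4] [42.1 42.8] 179.2
```

Request:
apply_moves(targets="0 0 0 0.3 2.5 2.5 7; 0 0 0 0.6 6 6 7; 0 0 0 1 10 10 7; 0 0 0 1.3 13.5 13 7; 0 0 0 1.4 15.5 15.5 7")

```text
time: 4.35
tool_pos: [466.9, -324.6, 102.7]
tcp_rot: [-180.0, 0.0, 0.3]
ft_force: [-0.7, 1.1, -0.6]
finger_gap: 70.0
```

Request:
apply_moves(targets="0 0 0 0 0.6 1 7; 0 0 0 0 0.8 1.5 7; 0 0 0 0 0.8 1.5 7; 0 0 0 0 0.8 1.5 7; 0 0 0 0 0.8 1.5 7")

```text
time: 4.85
tool_pos: [468.6, -330.4, 91.6]
tcp_rot: [179.9, -0.1, 0.4]
ft_force: [-0.2, -0.1, -0.0]
finger_gap: 70.1
```

Run:
```python
from h import *
s=sense(); im=snapshot("wrist"); cv2.imwrite("pics/w4.png",im[:,:,::-1])
top_of("wrist",im,"pad",(466.5,-330),3,s); plan(466.5,-330,8,0)
```

```text
pad circle [ 466.4 -313. ] 40.2 ellipse [ 466.8 -316.1] [25.9 38.4] 91.6
pose [ 468.5 -330.5   91.4] [ 1.7991e+02 -1.1000e-01  4.0000e-01] t 4.9 F [ 0.  -0.6 -0.1] gap 70.0
turn [ 0.002 -0.002  0.007] shift cm [-0.21 -0.06  8.34]
```

View pics/w4.png

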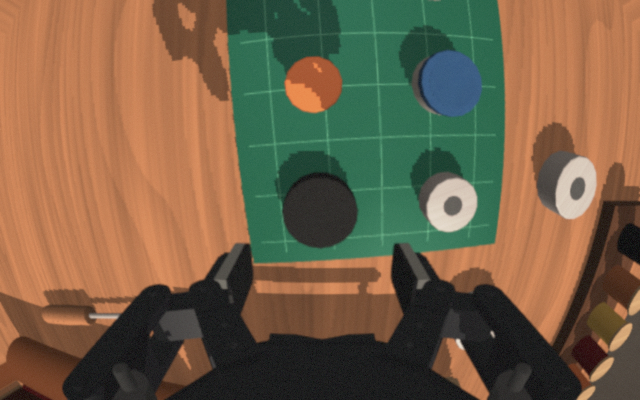

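Run:
```python
from h import *
s=sense(); print(ray("wrist",(208,320),23,s), proj("wrist",[466.5,-330,23],s), ray("wrist",(201,449),25,s))
im=cv2.imread("pics/w4.png"); hsv=cv2.cvtColor(im,cv2.COLOR_BGR2HSV); print(hsv[208,320],hsv[165,320],hsv[245,320],hsv[236,330])
g=cv2.cvtColor(im,cv2.COLOR_BGR2GRAY)[150:255,270:370]; m=cv2.inRange(g,0,38)
q=max(cv2.findContours(m,0,cv2.CHAIN_APPROX_NONE)[0],key=cv2.contourArea)[:,0]+[270,150]
P=np.array([ray("wrist",(v,u),23,s)[:2] for u,v in q]).astype(np.float32); print(q.min(0),q.max(0),cv2.minEnclosingCircle(P),P.min(0),P.max(0))
```

```text
[ 467.44061361 -328.09684502   23.        ] [210.49778542 318.67851161] [ 563.84804437 -321.84438486   25.        ]
[20 15 51] [ 77 131  70] [18 26 50] [30 26 50]
[286 172] [351 197] ((466.26904296875, -318.3883056640625), 23.121667861938477) [ 443.20383 -320.00183] [ 489.33423 -301.72824]
```

Request:
apply_moves(targets="0 0 0.004 -0.1 -0.1 2.5 7; 0 0 0.007 -0.15 -0.15 5 7; 0 0 0.007 -0.15 -0.15 7 7; 0 0 0.007 -0.15 -0.15 8.1 7; 0 0 0.007 -0.15 -0.15 8.4 7")

```text
time: 5.4
tool_pos: [465.6, -328.4, 5.0]
tcp_rot: [-179.9, 0.1, -0.0]
ft_force: [-0.4, -0.2, 0.3]
finger_gap: 69.8
```

Request:
apply_moves(targets="0 0 0 0 0 0 5; 0 0 0 0 0 0 5; 0 0 0 0 0 0 5; 0 0 0 0 0 0 5; 0 0 0 0 0 0 5", force=50)

```text
time: 5.9
tool_pos: [466.8, -329.8, 7.0]
tcp_rot: [179.9, -0.1, -0.1]
ft_force: [-0.1, 0.2, 6.0]
finger_gap: 54.3
```

Run:
```python
from h import *
plan(515.5,259.5,120,2.5)
```

```text
pose [ 466.8 -329.8    7. ] [ 1.7992e+02 -9.0000e-02 -6.0000e-02] t 5.9 F [-0.1  0.2  6. ] gap 54.3
turn [ 0.001 -0.002 -0.045] shift cm [  4.83 -58.92 -11.37]
```

Request:
apply_moves(targets="0 0 0 0 0 -1 5; 0 0 0 0 0 -3 5; 0 0 0 0 0 -6 5; 0 0 0 0 0 -9 5; 0 0 0 0 -2 -11 5")

```text
time: 6.4
tool_pos: [466.6, -311.2, 119.0]
tcp_rot: [179.8, -0.1, -0.2]
ft_force: [0.5, -1.0, -0.3]
finger_gap: 53.9
```

Request:
apply_moves(targets="0 0 0 0.4 -4 0 5; 0 0 -0.01 0.8 -8.5 0 5; 0 0 -0.02 1.2 -13 0 5; 0 0 -0.03 1.6 -17.5 0 5; 0 0 -0.04 2 -22 0 5")

```text
time: 6.9
tool_pos: [486.0, -87.5, 116.3]
tcp_rot: [180.0, -0.0, 2.2]
ft_force: [0.7, -0.5, -0.1]
finger_gap: 54.4
```

Request:
apply_moves(targets="0 0 0 0.4 -4.5 0 5; 0 0 0 0.8 -9 0 5; 0 0 0 1.2 -13.5 0 5; 0 0 0 1.6 -18 0 5; 0 0 0 2 -22 0 5")

```text
time: 7.4
tool_pos: [497.3, 133.6, 116.4]
tcp_rot: [-180.0, -0.0, 2.3]
ft_force: [1.0, -0.6, -0.3]
finger_gap: 53.8
```

Request:
apply_moves(targets="0 0 0 0.2 -3.5 0 5; 0 0 0 0.4 -6.5 0 5; 0 0 0 0.6 -8.5 0 5; 0 0 0 0.6 -9.5 0 5; 0 0 0 0.6 -9.5 0 5")

```text
time: 7.9
tool_pos: [499.6, 227.4, 115.9]
tcp_rot: [-180.0, 0.0, 2.3]
ft_force: [0.7, -0.4, -0.0]
finger_gap: 53.9
```

Run:
```python
from h import *
s=sense(); im=snapshot("wrist"); cv2.imwrite("pics/w5.png",im[:,:,::-1]); plan(515.5,259.5,120,2.5); board("wrist",im,12,s)
```

```text
pose [499.7 226.4 115.8] [1.7997e+02 2.0000e-02 2.2800e+00] t 7.95 F [ 0.1 -0.3 -0.5] gap 54.0
turn [ 0.     0.    -0.004] shift cm [ 1.71 -3.24 -0.42]
wrist board [array([515. , 265.5]), array([217.3, 266.3]), np.float64(2.6)]
```

View pics/w5.png

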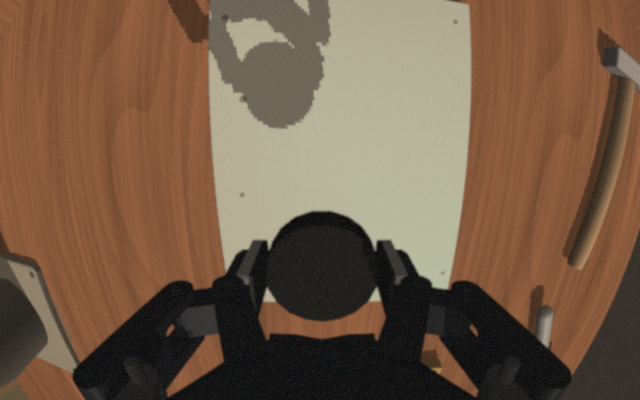

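Run:
```python
from h import *
s=sense(); print(s["tool_pos"])
for z in (130,132): print([ (ray("wrist",rc,z,s)-s["tool_pos"])[:2].round(1) for rc in [(267,322),(211,322),(321,322),(266,267),(266,377)]])
# board edges row fit using near-rest image
im=snapshot("wrist"); s=sense(); hsv=cv2.cvtColor(im,cv2.COLOR_RGB2HSV); m=(hsv[...,1]<70)&(hsv[...,2]>150)
for c in (245,400,430): 
    r=np.where(m[150:,c])[0]
    if len(r): print(c,r.max()+150, ray("wrist",(r.max()+150.5,c),12,s)[:2].round(1))
```

```text
[499.74915542 226.40908886 115.84130609]
[array([0.2, 1.3]), array([-0.9, 29.3]), array([  1.5, -31.8]), array([-25.9,   0.4]), array([26.3,  2.4])]
[array([0.1, 2.4]), array([-1., 30.]), array([  1.4, -30.2]), array([-25.5,   1.6]), array([25.8,  3.6])]
245 248 [432.8 174.8]
400 248 [572.2 180.1]
430 279 [608.  146.4]
```

Request:
apply_moves(targets="0 0 -0.004 0.8 -1.6 1 5; 0 0 -0.004 1.5 -2.8 3 5; 0 0 -0.004 1.66 -3.2 5 5; 0 0 -0.004 1.66 -3.2 6.5 5; 0 0 -0.004 1.66 -3.2 7 5")

```text
time: 8.5
tool_pos: [513.9, 257.5, 43.6]
tcp_rot: [179.9, 0.2, 2.4]
ft_force: [0.0, -0.0, -1.0]
finger_gap: 53.7
```

Request:
apply_moves(targets="0 0 0 0 0 0.5 5; 0 0 0 0 0 1 5; 0 0 0 0 0 1.5 5; 0 0 0 0 0 1.5 5; 0 0 0 0 0 1.5 5")

```text
time: 9.0
tool_pos: [515.4, 259.3, 31.1]
tcp_rot: [-180.0, -0.0, 2.5]
ft_force: [0.1, 0.3, -1.3]
finger_gap: 53.7
```

Run:
```python
from h import *
plan(515,259,16.5,2.5)
```

```text
pose [515.4 259.3  31.1] [-1.80e+02 -2.00e-02  2.47e+00] t 9.0 F [ 0.1  0.3 -1.3] gap 53.7
turn [-0.    -0.    -0.001] shift cm [-0.04  0.03  1.46]
```

Request:
apply_moves(targets="0 0 0 0 0 0.6 5; 0 0 0 0 0 1 5; 0 0 0 0 0 1.3 5; 0 0 0 0 0 1.45 5; 0 0 0 0 0 1.45 5")

```text
time: 9.5
tool_pos: [515.2, 259.2, 16.1]
tcp_rot: [180.0, 0.0, 2.5]
ft_force: [-0.8, -0.5, -0.6]
finger_gap: 53.8
```

Request:
apply_moves(targets="0 0 0 0 0 0 5; 0 0 0 0 0 0 5; 0 0 0 0 0 0 5.6; 0 0 0 0 0 0 6.2; 0 0 0 0 0 0 7")

```text
time: 10.0
tool_pos: [515.4, 259.3, 16.4]
tcp_rot: [-180.0, -0.0, 2.5]
ft_force: [-0.2, 0.6, 0.1]
finger_gap: 70.0
```

Request:
apply_moves(targets="0 0 0 0 0 0 7; 0 0 0 0 0 -1.5 7; 0 0 0 0 0 -4 7; 0 0 0 0 0 -7 7; 0 0 0 0 2 -10 7")

```text
time: 10.5
tool_pos: [516.0, 240.6, 118.6]
tcp_rot: [-179.9, -0.0, 2.6]
ft_force: [0.8, -0.2, 0.6]
finger_gap: 70.0
```

Request:
apply_moves(targets="0 0 0 0 3 -1.5 7; 0 0 0 0 6 -3 7; 0 0 0 0 8 -4 7; 0 0 0 0 9 -4 7; 0 0 0 0 9 -4 7")

```text
time: 11.0
tool_pos: [520.4, 148.5, 157.1]
tcp_rot: [-180.0, -0.1, 2.4]
ft_force: [-0.2, 0.9, 0.4]
finger_gap: 70.0
```

Request:
apply_moves(targets="0 0 0 0 0 0 7; 0 0 0 0 0 0 7; 0 0 0 0 0 0 7; 0 0 0 0 0 0 7; 0 0 0 0 0 0 7")

```text
time: 11.5
tool_pos: [519.8, 149.7, 156.0]
tcp_rot: [180.0, 0.0, 2.5]
ft_force: [0.0, 0.5, 0.3]
finger_gap: 69.8
```

Run:
```python
from h import *
s=sense(); im=snapshot("wrist"); cv2.imwrite("pics/w6.png",im[:,:,::-1]); plan(568,-326,150,0); board("wrist",im,12,s)
t=snapshot("top"); cv2.imwrite("pics/top1.png",t[:,:,::-1]); 
RN=RNG["pad"]=((0,0,0),(180,255,65))
top_of("wrist",im,"pad",(515,260),12,s); top_of("top",t,"pad",(515,260),12)
```

```text
pose [519.9 149.6 156.1] [1.80e+02 2.00e-02 2.49e+00] t 11.55 F [0.3 0.1 0.1] gap 69.9
turn [0.    0.    0.043] shift cm [ 2.74 47.73  0.61]
wrist board [array([516.9, 228. ]), array([217.3, 213.1]), np.float64(2.5)]
pad circle [515.4 255.1] 54.0 ellipse [515.4 255.1] [52.5 53.1] 13.0
pad none
```

View pics/w6.png

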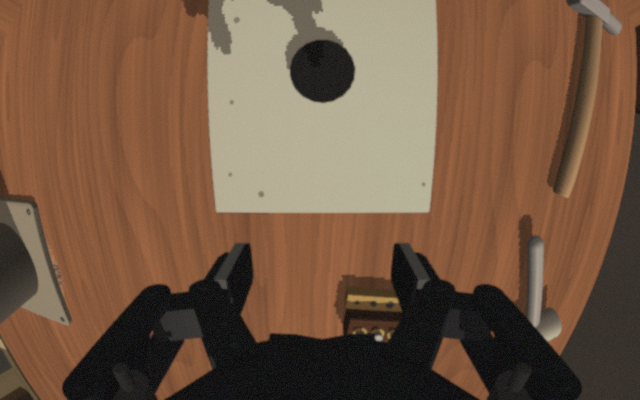

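The pad stands on the board, px (322,71), with its near board edge at row 212. I'll check its position relative to that edge.

Run:
```python
from h import *
s=sense(); im=cv2.imread("pics/w6.png"); g=cv2.cvtColor(im,cv2.COLOR_BGR2HSV); m=(g[...,1]<70)&(g[...,2]>130)
for c in (240,320,322,400): 
    r=np.where(m[110:230,c])[0].max()+110.5; print(c,r,ray("wrist",(r,c),12,s)[:2].round(1))
gr=cv2.cvtColor(im,cv2.COLOR_BGR2GRAY); print(gr[35:110,322].tolist())
for r in (39.5,103): print(ray("wrist",(r,322),32,s)[:2].round(1), ray("wrist",(r,322),12,s)[:2].round(1))
```

```text
240 212.5 [439.3 117.7]
320 212.5 [519.5 121.6]
322 212.5 [521.5 121.6]
400 211.5 [599.4 125.7]
[101, 104, 104, 99, 81, 48, 28, 20, 27, 22, 22, 14, 28, 26, 22, 20, 27, 27, 27, 30, 20, 21, 15, 33, 28, 28, 34, 29, 32, 33, 30, 28, 28, 36, 36, 29, 29, 30, 31, 29, 31, 25, 33, 32, 34, 34, 36, 37, 31, 32, 30, 36, 27, 31, 31, 33, 32, 33, 31, 32, 32, 31, 35, 35, 30, 33, 51, 95, 147, 168, 175, 176, 174, 175, 175]
[514.6 281.8] [514.5 286.2]
[517.  226.4] [517.  226.6]
```

Request:
apply_moves(targets="0 0 0.01 0.2 3 0 7; 0 0 0.02 0.5 7.5 0 7; 0 0 0.03 0.7 12 0 7; 0 0 0.043 1 16.5 0 7; 0 0 0.043 1.2 21 0 7")

```text
time: 12.1
tool_pos: [541.1, -61.6, 156.5]
tcp_rot: [180.0, -0.0, -0.0]
ft_force: [0.2, -1.1, -1.0]
finger_gap: 70.0
```

Request:
apply_moves(targets="0 0 0 0.5 4.5 0 7; 0 0 0 1.1 9 0 7; 0 0 0 1.7 13.5 0 7; 0 0 0 2.2 18 0 7; 0 0 0 2.5 21.5 0 7")

```text
time: 12.6
tool_pos: [565.9, -277.8, 156.3]
tcp_rot: [180.0, -0.0, -0.1]
ft_force: [-0.3, 0.8, -0.2]
finger_gap: 70.1
```

Request:
apply_moves(targets="0 0 0 0.2 2.5 0 7; 0 0 0 0.2 4 0 7; 0 0 0 0.2 5 0 7; 0 0 0 0.2 5 0 7; 0 0 0 0.2 5 0 7")

```text
time: 13.1
tool_pos: [568.2, -323.9, 156.2]
tcp_rot: [-180.0, 0.0, 0.0]
ft_force: [0.8, 0.5, 0.1]
finger_gap: 69.9
```

Run:
```python
from h import *
s=sense(); im=snapshot("wrist"); cv2.imwrite("pics/w7.png",im[:,:,::-1]); plan(568,-326,20,0)
top_of("wrist",im,"anvil",(568,-326),3,s)
t=snapshot("top"); cv2.imwrite("pics/top1.png",t[:,:,::-1]); RNG["pad"]=((0,0,0),(180,255,65))
board("top",np.where(np.arange(640)[None,:,None]<280,t,0),12); top_of("top",t,"pad",(515,257),12)
print(t[215:255,189].tolist()[::3])
c=cv2.cvtColor(t[170:300,110:260],cv2.COLOR_RGB2BGR); w=cv2.resize(im[100:350,200:500],None,fx=1,fy=1)[:,:,::-1]
cv2.imwrite("pics/c1.png",np.hstack([cv2.resize(c,(450,390),interpolation=2),cv2.copyMakeBorder(w,0,140,0,0,0)]))
```

```text
pose [ 568.3 -323.7  156.3] [-1.7997e+02  0.0000e+00  6.0000e-02] t 13.15 F [-0.5  0.6  0.1] gap 69.9
turn [-0.     0.     0.001] shift cm [-0.02  0.24 13.63]
anvil circle [ 568.1 -325. ] 44.3 ellipse [ 568.1 -325. ] [43.2 43.3] 3.5
top board [array([514.8, 258.5]), array([218.8, 279.4]), np.float64(2.7)]
pad circle [512.5 252.1] 57.3 ellipse [513.1 251.9] [50.5 55.9] 163.9
[[194, 186, 161], [196, 187, 163], [179, 171, 145], [34, 33, 27], [36, 37, 32], [31, 28, 25], [40, 36, 32], [37, 36, 30], [32, 30, 26], [36, 33, 32], [31, 27, 14], [196, 189, 162], [195, 186, 162], [194, 187, 163]]
```

View pics/c1.png

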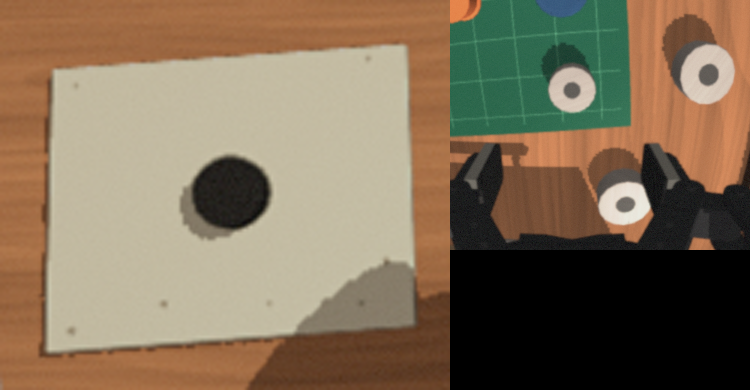

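Both views put the pad about 5–6 mm too far right (−y) of the board centre. I'll regrip it with the jaws along y, so that closing centres it in y, and shift it. Travelling back while turning.

Request:
apply_moves(targets="0 0 -0.1 -0.2 -3 0 7.5; 0 0 -0.24 -0.6 -7.5 0 7.5; 0 0 -0.38 -1 -12 0 7.5; 0 0 -0.52 -1.4 -16.5 0 7.5; 0 0 -0.66 -1.8 -21 0 7.5")

```text
time: 13.7
tool_pos: [549.5, -112.3, 156.5]
tcp_rot: [180.0, -0.0, 38.2]
ft_force: [1.3, 0.0, -1.0]
finger_gap: 74.8
```

Run:
```python
from h import *
plan(515.3,255,110,92.5)
```

```text
pose [ 549.5 -112.3  156.5] [ 1.7999e+02 -3.0000e-02  3.8200e+01] t 13.7 F [ 1.3  0.  -1. ] gap 74.8
turn [ 0.    -0.    -0.948] shift cm [ 20.02 -30.98   4.65]
```

Request:
apply_moves(targets="0 0 -0.12 2.2 -3.4 0 7.5; 0 0 -0.24 4.6 -7 0 7.5; 0 0 -0.36 7 -10.8 0 7.5; 0 0 -0.48 9.4 -14.6 0 7.5; 0 0 -0.6 11.8 -18.2 0 7.5")

```text
time: 14.2
tool_pos: [530.7, 103.9, 156.7]
tcp_rot: [180.0, -0.0, 72.6]
ft_force: [-0.0, 0.5, 0.2]
finger_gap: 74.8
```

Run:
```python
from h import *
plan(515.3,255,110,92.5)
```

```text
pose [530.7 103.9 156.7] [ 1.7997e+02 -3.0000e-02  7.2560e+01] t 14.2 F [-0.   0.5  0.2] gap 74.8
turn [ 0.001 -0.    -0.348] shift cm [13.95 -6.    4.67]
```

Request:
apply_moves(targets="0 0 -0.1 3.6 -1.5 1 7.5; 0 0 -0.2 7 -3 2 7.5; 0 0 -0.28 10.5 -4.5 3.2 7.5; 0 0 -0.33 12.8 -5.5 4 7.5; 0 0 -0.348 13.8 -5.9 4.6 7.5")

```text
time: 14.7
tool_pos: [516.2, 253.5, 109.8]
tcp_rot: [-180.0, -0.0, 92.4]
ft_force: [-0.4, 0.2, 0.9]
finger_gap: 75.3
```

Request:
apply_moves(targets="0 0 0 0 0 0 7.5; 0 0 0 0 0 0 7.5; 0 0 0 0 0 0 7.5; 0 0 0 0 0 0 7.5; 0 0 0 0 0 0 7.5")

```text
time: 15.2
tool_pos: [518.2, 249.8, 110.8]
tcp_rot: [180.0, -0.0, 92.0]
ft_force: [0.8, 0.3, 0.2]
finger_gap: 74.9
```

Run:
```python
from h import *
s=sense(); im=snapshot("wrist"); cv2.imwrite("pics/w8.png",im[:,:,::-1]); plan(515.3,254.5,16.5,92.5)
RNG["pad"]=((0,0,0),(180,255,75)); top_of("wrist",im,"pad",(515,254.5),12,s)
```

```text
pose [518.1 249.9 110.7] [ 1.7997e+02 -1.0000e-02  9.2060e+01] t 15.25 F [ 0.1 -0.8  0.4] gap 75.3
turn [ 0.001 -0.    -0.008] shift cm [ 0.46 -0.27  9.42]
pad circle [513.  255.8] 57.2 ellipse [513.2 255.3] [53.4 56.2] 89.3
```

View pics/w8.png

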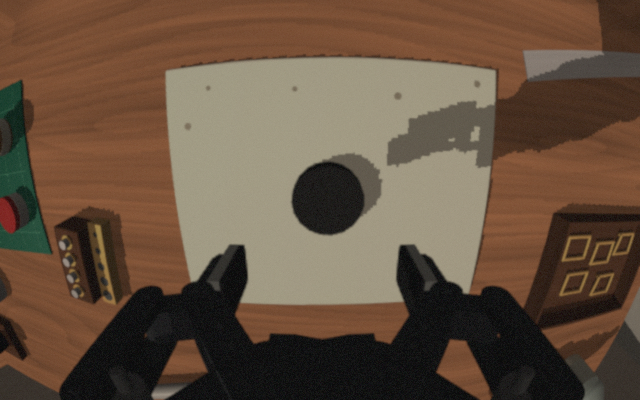

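Run:
```python
from h import *
s=sense(); im=cv2.imread("pics/w8.png")[:,:,::-1].copy(); g=cv2.cvtColor(im,cv2.COLOR_RGB2GRAY); 
def edge(vals,thr=None): return np.where(vals)[0]
h=cv2.cvtColor(im,cv2.COLOR_RGB2HSV); m=(h[...,1]<75)
for r in (120,198,230):
    c=np.where(m[r])[0]; c=c[(c>150)&(c<500)]; a,b=c.min()-.0,c.max()+1.; A,B=ray("wrist",(r,a),12,s),ray("wrist",(r,b),12,s); print(r,a,b,A[:2].round(1),B[:2].round(1),((A+B)/2)[:2].round(1),np.hypot(*(B-A)[:2]).round(1))
for c in (270,322,380):
    q=np.where(m[:310,c])[0]; q=q[q>40]; a,b=q.min()-0.,q.max()+1.; A,B=ray("wrist",(a,c),12,s),ray("wrist",(b,c),12,s); print(c,a,b,A[:2].round(1),B[:2].round(1),((A+B)/2)[:2].round(1),np.hypot(*(B-A)[:2]).round(1))
d=(g<60); r=np.where(d[198,250:400])[0]+250; q=np.where(d[140:242,328])[0]+140; print(r.min(),r.max(),q.min(),q.max())
for z in(12,32): print(z,[ray("wrist",p,z,s)[:2].round(1) for p in [(198,r.min()),(198,r.max()+1),(q.min(),328),(q.max()+1,328)]])
```

```text
120 167.0 495.0 [454.9 119.3] [443.5 396.9] [449.2 258.1] 277.9
198 176.0 487.0 [523.  123.3] [513.4 399.6] [518.2 261.4] 276.4
230 181.0 482.0 [553.3 124.6] [544.4 401. ] [548.9 262.8] 276.5
270 59.0 304.0 [408.6 207.4] [626.4 205.2] [517.5 206.3] 217.8
322 57.0 305.0 [406.6 247.2] [624.7 255. ] [515.6 251.1] 218.3
380 58.0 303.0 [404.5 291.8] [621.9 310.6] [513.2 301.2] 218.2
293 363 162 233
12 [array([519.2, 227.6]), array([517.2, 285.5]), array([488.6, 254.9]), array([550.1, 257.4])]
32 [array([513. , 229.3]), array([511.2, 282.4]), array([485. , 254.3]), array([541.3, 256.6])]
```

Request:
apply_moves(targets="0 0 -0.008 0.3 -0.2 2 7.5; 0 0 -0.008 0.63 -0.44 4.5 7.5; 0 0 -0.008 0.63 -0.44 7 7.5; 0 0 -0.008 0.63 -0.44 8.8 7.5; 0 0 -0.008 0.63 -0.44 9.4 7.5")

```text
time: 15.75
tool_pos: [511.5, 255.8, 13.9]
tcp_rot: [-179.8, 0.1, 92.6]
ft_force: [-0.3, 0.1, -0.0]
finger_gap: 75.0
```

Request:
apply_moves(targets="0 0 0 0 0 0 7; 0 0 0 0 0 0 6.2; 0 0 0 0 0 0 5; 0 0 0 0 0 0 5; 0 0 0 0 0 0 5", force=30)

```text
time: 16.25
tool_pos: [514.5, 257.2, 18.2]
tcp_rot: [179.8, -0.0, 92.6]
ft_force: [-0.3, -0.6, 6.4]
finger_gap: 54.3
```

Run:
```python
from h import *
s=sense(); im=snapshot("wrist"); cv2.imwrite("pics/w9.png",im[:,:,::-1]); plan(513.5,256,30,92.5)
```

```text
pose [514.5 257.2  18.2] [ 1.7983e+02 -5.0000e-02  9.2590e+01] t 16.3 F [-0.3 -1.3  7. ] gap 54.3
turn [ 0.003 -0.001  0.002] shift cm [-0.11 -0.1  -1.18]
```

View pics/w9.png

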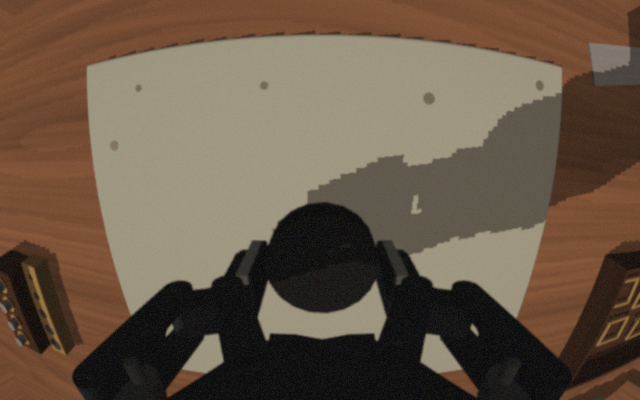

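Request:
apply_moves(targets="0 0 0 0 0 -0.3 5; 0 0 0 0 0 -0.6 5; 0 0 0 0.2 0.1 -0.6 5; 0 0 0 0.4 0.2 -0.6 5; 0 0 0 0.54 0.22 -0.6 5")

```text
time: 16.8
tool_pos: [515.0, 262.4, 22.1]
tcp_rot: [-180.0, 0.0, 92.6]
ft_force: [0.4, -0.7, -0.1]
finger_gap: 54.4
```

Request:
apply_moves(targets="0 0 0 0 0 0 5; 0 0 0 0 0 0 5; 0 0 0 0 0 0 5; 0 0 0 0 0 0 5; 0 0 0 0 0 0 5")

```text
time: 17.3
tool_pos: [515.0, 262.1, 22.3]
tcp_rot: [-180.0, 0.0, 92.6]
ft_force: [-0.2, 0.5, -0.9]
finger_gap: 54.8
```

Run:
```python
from h import *
plan(516.5,262.7,18,92.5)
```

```text
pose [515.  262.1  22.3] [-180.      0.     92.59] t 17.3 F [-0.2  0.5 -0.9] gap 54.8
turn [-0.     0.     0.002] shift cm [0.05 0.15 0.43]
```

Request:
apply_moves(targets="0 0 0 0.05 0.1 0.1 5; 0 0 0 0.05 0.15 0.2 5; 0 0 0 0.05 0.15 0.3 5; 0 0 0 0.05 0.15 0.4 5; 0 0 0 0.05 0.15 0.4 5")

```text
time: 17.8
tool_pos: [516.5, 262.8, 18.3]
tcp_rot: [-180.0, 0.0, 92.6]
ft_force: [-0.7, -0.1, -0.6]
finger_gap: 54.7
```

Request:
apply_moves(targets="0 0 0 0 0 0 5; 0 0 0 0 0 0 5.5; 0 0 0 0 0 0 6.2; 0 0 0 0 0 0 7; 0 0 0 0 0 0 7.5")

```text
time: 18.3
tool_pos: [516.6, 262.8, 18.4]
tcp_rot: [180.0, -0.0, 92.6]
ft_force: [-0.4, 0.2, 0.5]
finger_gap: 74.9
```

Request:
apply_moves(targets="0 0 0 0 0 -1 7.5; 0 0 0 0 0 -3 7.5; 0 0 0 0 0 -6 7.5; 0 0 0 0 0 -8.5 7.5; 0 0 0 0 0 -9.5 7.5")

```text
time: 18.8
tool_pos: [518.4, 263.6, 117.3]
tcp_rot: [179.7, -0.1, 92.6]
ft_force: [0.4, 0.2, 0.0]
finger_gap: 75.4
```

Request:
apply_moves(targets="0 0 0 0 0 0 7.5; 0 0 0 0 0 0 7.5; 0 0 0 0 0 0 7.5; 0 0 0 0 0 0 7.5; 0 0 0 0 0 0 7.5")

```text
time: 19.3
tool_pos: [515.9, 262.5, 112.1]
tcp_rot: [-179.9, 0.0, 92.6]
ft_force: [-0.3, 0.2, 0.7]
finger_gap: 74.7
```

```bash
cat >> h.py <<'E'
def padboard(im,s,ztop=32,thr=60):
    "board centre lines and the dark pad, wrist camera over the board at yaw ~92.5"
    g=cv2.cvtColor(im,cv2.COLOR_RGB2GRAY); h=cv2.cvtColor(im,cv2.COLOR_RGB2HSV); m=h[...,1]<75
    p=proj("wrist",[515.5,261,ztop],s); r0,c0=int(p[0]),int(p[1])
    c=np.where(m[r0])[0]; c=c[(c>100)&(c<560)]; A,B=ray("wrist",(r0,c.min()),12,s),ray("wrist",(r0,c.max()+1),12,s)
    print("y-edges",A[:2].round(1),B[:2].round(1),"mid",((A+B)/2)[:2].round(1))
    q=np.where(m[:312,c0-50])[0]; q=q[q>30]; A,B=ray("wrist",(q.min(),c0-50),12,s),ray("wrist",(q.max()+1,c0-50),12,s)
    print("x-edges",A[:2].round(1),B[:2].round(1),"mid",((A+B)/2)[:2].round(1))
    k=np.zeros_like(g); cv2.circle(k,(c0,r0),55,1,-1); d=((g<thr)&(k>0)).astype(np.uint8); d=cv2.morphologyEx(d,cv2.MORPH_OPEN,np.ones((5,5)))
    x,y,w,hh=cv2.boundingRect(max(cv2.findContours(d,0,2)[0],key=cv2.contourArea)); 
    E=[ray("wrist",p,ztop,s)[:2] for p in [(y+hh/2,x),(y+hh/2,x+w),(y,x+w/2),(y+hh,x+w/2)]]
    print("box",x,y,w,hh,"pad y",E[0][1].round(1),E[1][1].round(1),"mid",((E[0]+E[1])/2)[1].round(1),"x",E[2][0].round(1),E[3][0].round(1),"mid",((E[2]+E[3])/2)[0].round(1))
E
python3 - <<'E'
from h import *
s=sense(); im=snapshot("wrist"); cv2.imwrite("pics/w10.png",im[:,:,::-1]); padboard(im,s); plan(568,-326,150,0)
E
```

```text
y-edges [528.4 122.9] [516. 400.] mid [522.2 261.4]
x-edges [407.8 217.1] [626.6 216.5] mid [517.2 216.8]
box 287 167 71 72 pad y 237.2 290.8 mid 264.0 x 486.6 543.8 mid 515.2
pose [516.  262.6 112.4] [-1.7992e+02  3.0000e-02  9.2590e+01] t 19.35 F [-0.4 -0.1  0.3] gap 75.2
turn [-1.000e-03  1.000e-03  1.616e+00] shift cm [-59.03   2.53  -3.73]
```

Run:
```python
from h import *
s=sense()
for f,r in (("w10",203),("w8",198)):
    g=cv2.cvtColor(cv2.imread(f"pics/{f}.png"),cv2.COLOR_BGR2GRAY); print(g[r,278:300].tolist(),g[r,350:375].tolist())
g=cv2.imread("pics/w10.png")[:,:,::-1].copy(); gg=cv2.cvtColor(g,cv2.COLOR_RGB2GRAY)
b=cv2.Canny(gg,40,120); print(np.where(b[203])[0].tolist())
t=snapshot("top"); tg=cv2.cvtColor(t,cv2.COLOR_RGB2GRAY); cv2.imwrite("pics/top2.png",t[:,:,::-1]); print(tg[236,120:255].tolist())
```

```text
[153, 154, 154, 153, 152, 154, 151, 136, 107, 55, 30, 24, 29, 25, 27, 29, 28, 27, 27, 30, 28, 27] [27, 28, 27, 21, 33, 20, 30, 45, 69, 86, 88, 92, 91, 92, 90, 93, 91, 92, 91, 92, 94, 92, 93, 105, 135]
[153, 155, 153, 156, 152, 155, 155, 155, 152, 154, 155, 153, 145, 120, 70, 36, 34, 32, 27, 29, 26, 26] [25, 31, 30, 26, 26, 26, 35, 30, 20, 30, 23, 27, 29, 40, 63, 84, 94, 94, 91, 93, 91, 92, 92, 92, 91]
[5, 6, 11, 30, 34, 164, 286, 358, 374, 473, 477]
[112, 112, 114, 112, 113, 113, 115, 115, 114, 115, 114, 112, 114, 114, 109, 85, 28, 8, 16, 7, 26, 8, 13, 23, 0, 11, 14, 17, 43, 84, 133, 178, 189, 189, 187, 187, 186, 186, 188, 186, 187, 187, 187, 186, 187, 189, 179, 127, 120, 116, 78, 35, 33, 27, 33, 30, 34, 38, 34, 38, 35, 33, 31, 30, 35, 32, 31, 32, 30, 29, 28, 29, 34, 26, 21, 85, 159, 189, 188, 187, 188, 187, 185, 188, 188, 186, 189, 188, 188, 187, 187, 187, 188, 188, 189, 186, 188, 188, 188, 189, 188, 187, 187, 189, 189, 188, 187, 188, 188, 188, 188, 188, 189, 188, 189, 188, 187, 190, 188, 187, 189, 188, 188, 188, 189, 189, 182, 136, 121, 120, 122, 121, 123, 122, 122]
```

Request:
apply_moves(targets="0 0 0.1 -2.5 0.1 -0.2 7; 0 0 0.23 -6.5 0.3 -0.4 7; 0 0 0.36 -11 0.5 -0.6 7; 0 0 0.48 -15.5 0.7 -0.8 7; 0 0 0.6 -20 0.8 -0.8 7")

```text
time: 19.9
tool_pos: [533.7, 61.8, 121.7]
tcp_rot: [180.0, -0.0, 58.0]
ft_force: [1.1, 0.1, -0.9]
finger_gap: 70.1
```

Run:
```python
from h import *
plan(567.5,-327.5,115,0)
s=sense(); s=dict(s); s["tool_pos"]=np.array([514.5,257.2,18.2]); s["tcp_rot"]=np.array([179.83,-.05,92.59])
d=ray("wrist",(258,322.5),32,s)-s["tool_pos"]; A=R.from_euler("xyz",s["tcp_rot"],degrees=True); print("w9 pad in tool",A.inv().apply(d).round(1))
s["tool_pos"]=np.array([499.7,226.4,115.8]); s["tcp_rot"]=np.array([180,0,2.28])
d=ray("wrist",(267,322),129.8,s)-s["tool_pos"]; A=R.from_euler("xyz",s["tcp_rot"],degrees=True); print("w5 pad in tool",A.inv().apply(d).round(1))
```

```text
pose [533.7  61.8 121.7] [ 1.7995e+02 -3.0000e-02  5.7960e+01] t 19.9 F [ 1.1  0.1 -0.9] gap 70.1
turn [ 0.000e+00 -1.000e-03  1.012e+00] shift cm [-31.21  23.52   0.68]
w9 pad in tool [  1.1  -5.5 -13.8]
w5 pad in tool [  0.9  -0.7 -14. ]
```

Request:
apply_moves(targets="0 0 0.13 -3.7 2.8 0.1 7; 0 0 0.26 -7.4 5.6 0.2 7; 0 0 0.39 -11.1 8.4 0.3 7; 0 0 0.52 -14.8 11.2 0.4 7; 0 0 0.65 -18.4 13.9 0.5 7")

```text
time: 20.4
tool_pos: [554.7, -168.3, 116.3]
tcp_rot: [180.0, -0.0, 20.7]
ft_force: [-0.2, 0.8, 0.2]
finger_gap: 69.8
```

Run:
```python
from h import *
plan(567.5,-327.5,115,0)
```

```text
pose [ 554.7 -168.3  116.3] [ 1.7999e+02 -2.0000e-02  2.0660e+01] t 20.4 F [-0.2  0.8  0.2] gap 69.8
turn [ 0.    -0.     0.361] shift cm [-4.42 15.35  0.13]
```

Request:
apply_moves(targets="0 0 0.12 -1.3 4.4 0 7; 0 0 0.24 -2.6 8.8 0 7; 0 0 0.33 -3.6 12.4 0 7; 0 0 0.361 -4.2 14.5 0 7; 0 0 0.361 -4.4 15.3 0 7")

```text
time: 20.9
tool_pos: [568.0, -327.4, 116.0]
tcp_rot: [180.0, 0.0, 0.1]
ft_force: [-0.2, 0.6, -0.2]
finger_gap: 70.2
```

Request:
apply_moves(targets="0 0 0 0 0 0 7; 0 0 0 0 0 0 7; 0 0 0 0 0 0 7; 0 0 0 0 0 0 6.5; 0 0 0 0 0 0 6.5")

```text
time: 21.4
tool_pos: [568.7, -324.0, 116.5]
tcp_rot: [180.0, -0.0, 0.4]
ft_force: [0.5, 0.6, -0.4]
finger_gap: 65.1
```

Run:
```python
from h import *
s=sense(); im=snapshot("wrist"); cv2.imwrite("pics/w11.png",im[:,:,::-1]); plan(567.5,-327.5,9,0)
top_of("wrist",im,"anvil",(567.5,-327),3,s)
```

```text
pose [ 568.6 -324.2  116.4] [ 1.8e+02 -1.0e-02  3.5e-01] t 21.45 F [-0.2 -0.5 -0.4] gap 65.0
turn [ 0.    -0.     0.006] shift cm [-0.12  0.33 10.74]
anvil circle [ 568.4 -325. ] 44.3 ellipse [ 568.2 -325.1] [43.1 43.2] 16.3
```

Request:
apply_moves(targets="0 0 0.006 -0.05 0.15 2 6.5; 0 0 0.006 -0.05 0.28 5 6.5; 0 0 0.006 -0.05 0.28 8 6.5; 0 0 0.006 -0.05 0.28 10 6.5; 0 0 0.006 -0.05 0.28 10.6 6.5")

```text
time: 21.95
tool_pos: [566.0, -326.1, 7.0]
tcp_rot: [-179.8, 0.2, -0.0]
ft_force: [-1.0, 0.5, -0.7]
finger_gap: 64.8
```

Request:
apply_moves(targets="0 0 0 0 0 0 6.5; 0 0 0 0 0 0 6.2; 0 0 0 0 0 0 3.8; 0 0 0 0 0 0 3.8; 0 0 0 0 0 0 3.8", force=50)

```text
time: 22.45
tool_pos: [569.4, -328.6, 12.8]
tcp_rot: [179.9, -0.2, -0.1]
ft_force: [-0.0, 0.9, 6.4]
finger_gap: 41.5
```

Request:
apply_moves(targets="0 0 0 0 0 0 3.8; 0 0 0 0 0 -1 3.8; 0 0 0 0 0 -3 3.8; 0 0 0 0 0 -6 3.8; 0 0 0 0 0 -9 3.8")

```text
time: 22.95
tool_pos: [567.3, -327.3, 101.2]
tcp_rot: [-180.0, 0.1, -0.1]
ft_force: [-0.1, -1.2, -2.0]
finger_gap: 42.0
```

Request:
apply_moves(targets="0 0 0 0 0 -1.5 3.8; 0 0 0 0 0 -1.5 3.8; 0 0 0 0 0 -1.5 3.8; 0 0 0 0 0 -1.5 3.8; 0 0 0 0 0 -1.5 3.8")

```text
time: 23.45
tool_pos: [566.8, -326.9, 113.0]
tcp_rot: [-179.9, 0.2, -0.1]
ft_force: [0.1, -0.1, -1.9]
finger_gap: 42.1
```

Run:
```python
from h import *
s=sense(); im=snapshot("wrist"); cv2.imwrite("pics/w12.png",im[:,:,::-1]); plan(517.3,262.8,120,0)
```

```text
pose [ 567.  -327.1  113.3] [-1.799e+02  1.500e-01 -6.000e-02] t 23.5 F [-0.4  0.6 -2. ] gap 41.5
turn [-0.002  0.003 -0.001] shift cm [ -5.03 -58.98  -0.56]
```

View pics/w12.png

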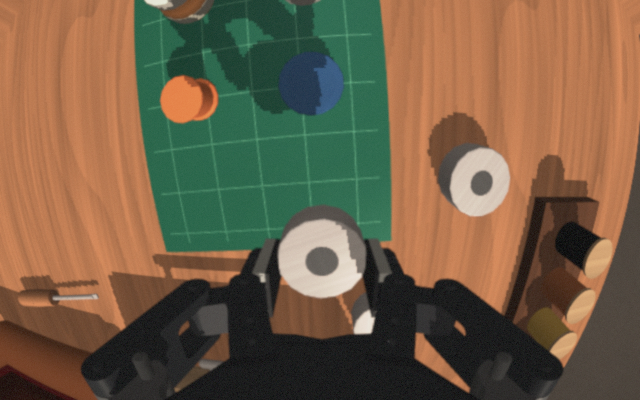

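The anvil is held, top circle centre px (322,259); the pad view w9 gives the reference for its offset in the grip.

Run:
```python
from h import *
s=dict(sense()); A=R.from_euler("xyz",s["tcp_rot"],degrees=True)
im=cv2.imread("pics/w12.png"); h=cv2.cvtColor(im,cv2.COLOR_BGR2HSV); m=((h[...,1]<60)&(h[...,2]>120)).astype(np.uint8); k=np.zeros_like(m); cv2.circle(k,(322,257),52,1,-1); m&=k
q=max(cv2.findContours(m,0,cv2.CHAIN_APPROX_NONE)[0],key=cv2.contourArea)[:,0]; print(q.min(0),q.max(0))
T=np.array([A.inv().apply(ray("wrist",(v,u),s["tool_pos"][2]+12.2,s)-s["tool_pos"])[:2] for u,v in q]).astype(np.float32); print("anvil in tool",cv2.minEnclosingCircle(T),T.min(0),T.max(0))
g=cv2.cvtColor(cv2.imread("pics/w9.png"),cv2.COLOR_BGR2GRAY); print(g[196:232,322].tolist(), g[300:320,322].tolist())
s["tool_pos"]=np.array([514.5,257.2,18.2]); s["tcp_rot"]=np.array([179.83,-.05,92.59]); A=R.from_euler("xyz",s["tcp_rot"],degrees=True)
for r in (204,216,313): print(r,[A.inv().apply(ray("wrist",(r,322),z,s)-s["tool_pos"])[1].round(1) for z in (12,32)])
```

```text
[278 219] [364 297]
anvil in tool ((-0.11540073901414871, -3.5623934268951416), 21.499786376953125) [-20.824406 -24.757614] [20.013975 17.506714]
[89, 91, 90, 90, 88, 81, 53, 26, 25, 21, 18, 13, 11, 15, 11, 18, 13, 16, 16, 16, 12, 25, 18, 20, 23, 16, 27, 20, 17, 22, 18, 24, 10, 16, 21, 14] [23, 28, 29, 23, 24, 29, 26, 27, 29, 25, 27, 42, 80, 120, 142, 148, 150, 149, 150, 150]
204 [np.float64(-25.9), np.float64(-32.4)]
216 [np.float64(-19.4), np.float64(-26.8)]
313 [np.float64(42.5), np.float64(26.7)]
```

Request:
apply_moves(targets="0 0 0 -0.2 -2 0 3.8; 0 0 -0.01 -0.5 -6 0 3.8; 0 0 -0.02 -0.9 -10.5 0 3.8; 0 0 -0.03 -1.3 -15 0 3.8; 0 0 -0.043 -1.7 -19.5 0 3.8")

```text
time: 24.0
tool_pos: [550.3, -131.0, 114.4]
tcp_rot: [-180.0, 0.1, 2.4]
ft_force: [1.1, -0.3, -1.3]
finger_gap: 41.9
```

Request:
apply_moves(targets="0 0 0 -0.5 -4.5 0 3.8; 0 0 0 -1 -9 0 3.8; 0 0 0 -1.5 -13.5 0 3.8; 0 0 0 -2 -18 0 3.8; 0 0 0 -2.5 -22.5 0 3.8")

```text
time: 24.5
tool_pos: [515.8, 92.8, 114.8]
tcp_rot: [-180.0, 0.0, 2.4]
ft_force: [0.2, 0.3, -2.5]
finger_gap: 41.9
```

Request:
apply_moves(targets="0 0 0 -0.4 -4.2 0 3.8; 0 0 0 -0.8 -8.4 0 3.8; 0 0 0 -1.1 -12 0 3.8; 0 0 0 -1.4 -14.8 0 3.8; 0 0 0 -1.6 -16.3 0 3.8")

```text
time: 25.0
tool_pos: [492.9, 255.4, 114.7]
tcp_rot: [-180.0, 0.1, 2.5]
ft_force: [-0.2, -0.7, -1.9]
finger_gap: 41.7
```

Request:
apply_moves(targets="0 0 0 0 0 0 3.8; 0 0 0 0 0 0 3.8; 0 0 0 0 0 0 3.8; 0 0 0 0 0 0 3.8; 0 0 0 0 0 0 3.8")

```text
time: 25.5
tool_pos: [494.2, 252.4, 115.3]
tcp_rot: [180.0, -0.0, 2.3]
ft_force: [-0.0, 0.4, -1.2]
finger_gap: 41.5
```

Run:
```python
from h import *
plan(517.3,260.3,52,2.5)
```

```text
pose [494.2 252.4 115.3] [179.99  -0.     2.33] t 25.5 F [-0.   0.4 -1.2] gap 41.5
turn [ 0.    -0.    -0.003] shift cm [ 2.34 -0.7   6.33]
```

Request:
apply_moves(targets="0 0 -0.003 0.8 -0.3 1 3.8; 0 0 -0.003 1.8 -0.6 2.5 3.8; 0 0 -0.003 2.34 -0.7 4.5 3.8; 0 0 -0.003 2.34 -0.7 5.8 3.8; 0 0 -0.003 2.34 -0.7 6.2 3.8")

```text
time: 26.0
tool_pos: [515.5, 260.3, 51.1]
tcp_rot: [179.9, 0.2, 2.5]
ft_force: [-0.2, -0.2, -3.0]
finger_gap: 41.7
```

Request:
apply_moves(targets="0 0 0 0 0 0 3.8; 0 0 0 0 0 0 3.8; 0 0 0 0 0 0 3.8; 0 0 0 0 0 0 3.8; 0 0 0 0 0 0 3.8")

```text
time: 26.5
tool_pos: [517.3, 261.4, 53.9]
tcp_rot: [-180.0, -0.1, 2.6]
ft_force: [-0.9, 0.7, -1.7]
finger_gap: 41.5
```

Run:
```python
from h import *
s=sense(); im=snapshot("wrist"); cv2.imwrite("pics/w13.png",im[:,:,::-1]); plan(517.3,260.3,42,2.5)
c=im[150:350,200:460][:,:,::-1]; c=cv2.resize(cv2.convertScaleAbs(c,alpha=1.6,beta=20),None,fx=3,fy=3,interpolation=2); cv2.imwrite("pics/c13.png",c)
```

```text
pose [517.2 261.4  53.7] [-1.7999e+02 -4.0000e-02  2.5800e+00] t 26.55 F [ 0.3  0.  -2.3] gap 41.8
turn [-0.    -0.001  0.001] shift cm [0.01 0.11 1.17]
```

View pics/c13.png

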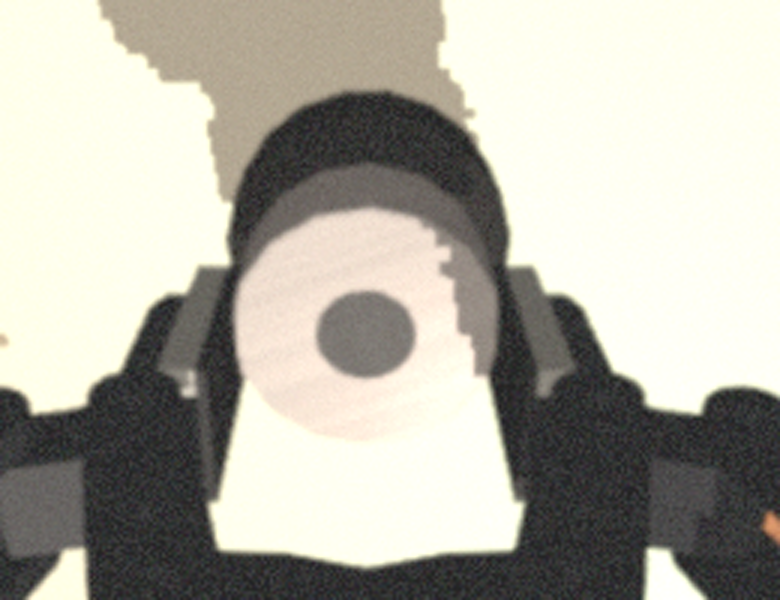

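Run:
```python
from h import *
s=sense(); z0=s["tool_pos"][2]
print("pad far rim", ray("wrist",(180.7,322),12,s)[:2],ray("wrist",(180.7,322),32,s)[:2])
print("anvil bottom rim",ray("wrist",(204.3,322),z0-9.8,s)[:2],"top rims",ray("wrist",(219,322),z0+12.2,s)[:2],ray("wrist",(296.7,322),z0+12.2,s)[:2])
print("x pad",[ray("wrist",(228,c),z,s)[0].round(1) for c in(276.3,369.3) for z in (12,32)])
print("x anv",[ray("wrist",(258,c),z0+12.2,s)[0].round(1) for c in(278,366)])
```

```text
pad far rim [516.20032829 290.51093779] [515.94658484 295.39609741]
anvil bottom rim [516.35358181 285.83447355] top rims [516.30298966 286.11037356] [518.19272026 244.0539619 ]
x pad [np.float64(488.2), np.float64(491.0), np.float64(548.1), np.float64(544.4)]
x anv [np.float64(496.4), np.float64(538.0)]
```

Request:
apply_moves(targets="0 0 0 0.05 0.15 0.2 3.8; 0 0 0 0.05 0.15 0.5 3.8; 0 0 0 0.05 0.15 0.8 3.8; 0 0 0 0.05 0.15 1 3.8; 0 0 0 0.05 0.15 1.1 3.8")

```text
time: 27.05
tool_pos: [517.2, 259.7, 41.8]
tcp_rot: [180.0, 0.0, 2.6]
ft_force: [-3.2, -1.3, 4.7]
finger_gap: 41.7
```

Request:
apply_moves(targets="0 0 0 0 0 0 3.8; 0 0 0 0 0 0 3.8; 0 0 0 0 0 0 3.8; 0 0 0 0 0 0 3.8; 0 0 0 0 0 0 3.8")

```text
time: 27.55
tool_pos: [517.6, 259.8, 42.4]
tcp_rot: [-180.0, -0.0, 2.6]
ft_force: [-0.4, -0.9, -2.0]
finger_gap: 41.3
```

Request:
apply_moves(targets="0 0 0 0 0 0.05 3.8; 0 0 0 0 0 0.07 3.8; 0 0 0 0 0 0.07 4.2; 0 0 0 0 0 0.07 4.8; 0 0 0 0 0 0.07 6")

```text
time: 28.05
tool_pos: [517.8, 259.8, 41.8]
tcp_rot: [-180.0, -0.0, 2.6]
ft_force: [-0.7, -0.1, -0.9]
finger_gap: 59.7
```

Request:
apply_moves(targets="0 0 0 0 0 0 6.5; 0 0 0 0 0 -1 6.5; 0 0 0 0 0 -3 6.5; 0 0 0 0 0 -6 6.5; 0 0 0 0 0 -8.5 6.5")

```text
time: 28.55
tool_pos: [517.8, 259.9, 128.7]
tcp_rot: [-180.0, -0.0, 2.6]
ft_force: [0.8, 0.1, 0.7]
finger_gap: 64.8
```

Request:
apply_moves(targets="0 0 0 0 0 -0.5 6.5; 0 0 0 0 0 -0.5 6.5; 0 0 0 0 0 -0.5 6.5; 0 0 0 0 0 -0.5 6.5; 0 0 0 0 0 -0.5 6.5")

```text
time: 29.05
tool_pos: [516.7, 259.4, 130.1]
tcp_rot: [180.0, 0.1, 2.6]
ft_force: [0.6, 0.0, -0.8]
finger_gap: 64.8
```

Run:
```python
from h import *
s=sense(); im=snapshot("wrist"); cv2.imwrite("pics/w14.png",im[:,:,::-1]); plan(550,-144,100,0)
h=cv2.cvtColor(im,cv2.COLOR_RGB2HSV); g=cv2.cvtColor(im,cv2.COLOR_RGB2GRAY)
p=proj("wrist",[517.5,261,54],s); print(p); p0=proj("wrist",[517.5,261,32],s); print(p0)
r0,c0=int(p[0]),int(p[1]); print(g[r0,c0-70:c0+70].tolist()); print(g[r0-75:r0+75,c0].tolist())
cv2.imwrite("pics/c14.png",cv2.resize(cv2.convertScaleAbs(im[r0-100:r0+100,c0-130:c0+130][:,:,::-1],alpha=1.5,beta=20),None,fx=3,fy=3,interpolation=2)); print(r0,c0)
```

```text
pose [516.8 259.5 130.3] [1.7996e+02 1.1000e-01 2.5700e+00] t 29.1 F [-0.5 -0.1  0.2] gap 65.3
turn [0.001 0.002 0.045] shift cm [ 1.51 40.45  3.06]
[205.83697503 322.99562898]
[197.22667428 322.94586841]
[157, 156, 156, 154, 159, 157, 155, 157, 155, 157, 156, 156, 157, 157, 156, 154, 156, 158, 159, 156, 157, 157, 160, 157, 156, 157, 159, 160, 156, 158, 161, 157, 160, 157, 158, 161, 158, 160, 160, 153, 135, 93, 75, 105, 124, 128, 129, 131, 134, 133, 129, 131, 130, 131, 130, 130, 129, 126, 128, 125, 111, 88, 68, 58, 59, 63, 60, 60, 57, 62, 60, 62, 61, 64, 61, 60, 57, 60, 65, 63, 64, 84, 114, 128, 130, 130, 128, 127, 127, 127, 126, 129, 126, 129, 127, 128, 130, 131, 127, 117, 93, 72, 104, 145, 157, 163, 161, 161, 161, 162, 163, 160, 162, 159, 164, 159, 160, 161, 162, 161, 160, 162, 162, 164, 161, 164, 161, 162, 161, 161, 164, 162, 163, 159, 162, 163, 159, 160, 161, 163]
[91, 95, 92, 91, 93, 93, 91, 91, 93, 93, 94, 93, 96, 91, 92, 92, 92, 91, 90, 91, 90, 92, 92, 88, 90, 90, 79, 44, 15, 15, 22, 23, 16, 11, 11, 16, 13, 23, 24, 34, 49, 50, 48, 53, 65, 92, 115, 125, 127, 127, 126, 126, 128, 126, 124, 124, 126, 124, 126, 125, 128, 124, 121, 93, 72, 60, 62, 62, 59, 57, 61, 57, 59, 64, 58, 60, 61, 60, 60, 61, 63, 62, 66, 88, 116, 129, 131, 131, 132, 131, 132, 132, 135, 136, 129, 133, 133, 129, 132, 142, 152, 157, 160, 161, 161, 160, 164, 161, 162, 161, 163, 162, 161, 161, 161, 159, 162, 160, 159, 160, 163, 160, 162, 160, 159, 161, 162, 161, 161, 161, 160, 160, 161, 162, 162, 161, 159, 160, 163, 161, 162, 163, 160, 159, 159, 160, 160, 160, 161, 158]
205 322
```

View pics/c14.png

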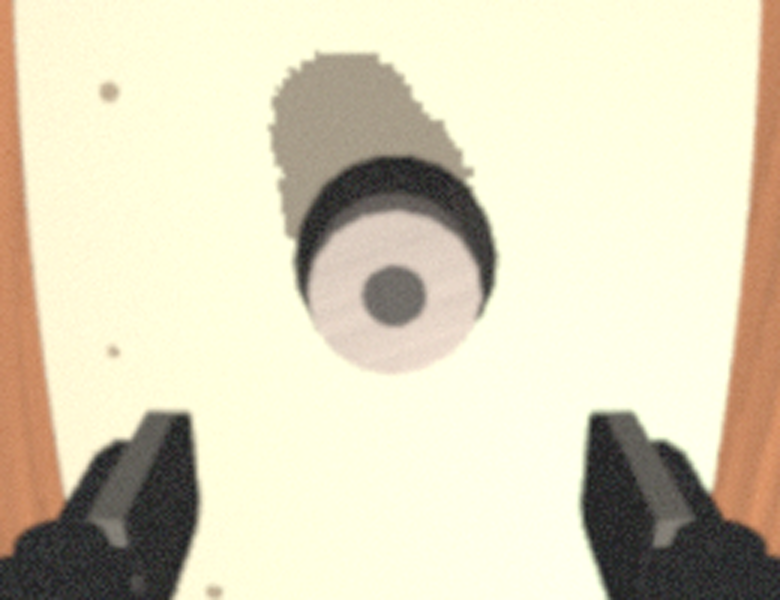

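Run:
```python
from h import *
s=sense()
f=lambda r,z:ray("wrist",(r,323),z,s)[1].round(1)
print("pad y",f(156.9,12)-28,"anvil bottom",f(169.3,32)-22,"top",(f(175,54)+f(229.3,54))/2, f(175,54)-f(229.3,54))
```

```text
pad y 262.7 anvil bottom 262.0 top 263.25 42.29999999999998
```

Request:
apply_moves(targets="0 0 0.01 0.1 3 0.3 6.5; 0 0 0.02 0.3 7.5 0.6 6.5; 0 0 0.03 0.5 12 0.8 6.5; 0 0 0.04 0.7 16.5 1 6.5; 0 0 0.045 0.9 21 1.2 6.5")

```text
time: 29.6
tool_pos: [535.5, 48.8, 119.0]
tcp_rot: [180.0, 0.0, 0.0]
ft_force: [0.6, 0.8, -0.2]
finger_gap: 65.2
```

Request:
apply_moves(targets="0 0 0 0.3 4.5 0 6.5; 0 0 0 0.6 9 0 6.5; 0 0 0 0.9 13.5 0 6.5; 0 0 0 1.2 17 0 6.5; 0 0 0 1.4 19.2 0 6.5")

```text
time: 30.1
tool_pos: [549.6, -144.4, 119.2]
tcp_rot: [180.0, 0.0, -0.1]
ft_force: [-0.4, 0.4, -0.3]
finger_gap: 64.9
```

Request:
apply_moves(targets="0 0 0 0 0 0 6.5; 0 0 0 0 0 0 6.5; 0 0 0 0 0 0 6.5; 0 0 0 0 0 0 6.5; 0 0 0 0 0 0 6.5")

```text
time: 30.6
tool_pos: [550.0, -140.6, 119.6]
tcp_rot: [-180.0, 0.0, 0.1]
ft_force: [0.2, 0.0, 0.9]
finger_gap: 64.8
```

Run:
```python
from h import *
s=sense(); im=snapshot("wrist"); cv2.imwrite("pics/w15.png",im[:,:,::-1]); f=top_of("wrist",im,"red",(550.3,-143.5),3,s)
top_of("wrist",im,"jar",(454.5,-152),3,s); plan(*(f[0] if f else (550.3,-143.5)),13,0)
```

```text
red circle [ 551.3 -142.4] 47.1 ellipse [ 551.2 -142.5] [45.7 46.2] 7.7
jar circle [ 455.5 -151. ] 41.5 ellipse [ 455.4 -150.8] [40.  40.7] 91.4
pose [ 550.  -140.8  119.6] [-1.8e+02 -0.0e+00  7.0e-02] t 30.65 F [0.  0.1 0.5] gap 65.1
turn [-0.    -0.     0.001] shift cm [ 0.12  0.18 10.66]
```

Request:
apply_moves(targets="0 0 0 0.1 0.1 2 6.5; 0 0 0 0.1 0.2 5 6.5; 0 0 0 0.1 0.2 8 6.5; 0 0 0 0.1 0.2 10 6.5; 0 0 0 0.1 0.2 10.6 6.5")

```text
time: 31.15
tool_pos: [548.8, -142.4, 10.7]
tcp_rot: [-179.9, 0.3, 0.0]
ft_force: [-0.5, -0.1, -0.4]
finger_gap: 65.1
```

Request:
apply_moves(targets="0 0 0 0 0 0 6.5; 0 0 0 0 0 0 6.5; 0 0 0 0 0 0 4.2; 0 0 0 0 0 0 4.2; 0 0 0 0 0 0 4.2", force=40)

```text
time: 31.65
tool_pos: [552.5, -144.1, 15.7]
tcp_rot: [179.9, -0.2, -0.0]
ft_force: [-0.7, 0.6, 5.7]
finger_gap: 45.9
```

Request:
apply_moves(targets="0 0 0 0 0 0 4.2; 0 0 0 0 0 -1 4.2; 0 0 0 0 0 -3 4.2; 0 0 0 0 0 -6 4.2; 0 0 0 0 0 -9 4.2")

```text
time: 32.15
tool_pos: [550.6, -143.5, 105.1]
tcp_rot: [-180.0, 0.0, -0.0]
ft_force: [0.3, 0.1, -1.4]
finger_gap: 46.0
```

Request:
apply_moves(targets="0 0 0 0 0 -1.5 4.2; 0 0 0 0 0 -1.5 4.2; 0 0 0 0 0 -1.5 4.2; 0 0 0 0 0 -1.5 4.2; 0 0 0 0 0 -1.5 4.2")

```text
time: 32.65
tool_pos: [549.7, -143.2, 116.6]
tcp_rot: [-179.9, 0.2, 0.0]
ft_force: [-0.6, -0.9, -1.8]
finger_gap: 46.0
```

Run:
```python
from h import *
s=sense(); im=snapshot("wrist"); cv2.imwrite("pics/w16.png",im[:,:,::-1]); plan(514.1,344.6,120,0)
h=cv2.cvtColor(im,cv2.COLOR_RGB2HSV); m=(cv2.inRange(h,(170,120,60),(180,255,255))|cv2.inRange(h,(0,160,60),(6,255,255))); k=np.zeros_like(m); cv2.circle(k,(322,257),60,255,-1); m&=k
q=max(cv2.findContours(m,0,cv2.CHAIN_APPROX_NONE)[0],key=cv2.contourArea)[:,0]; print(q.min(0),q.max(0))
A=R.from_euler("xyz",s["tcp_rot"],degrees=True)
for dz in (13,17): T=np.array([A.inv().apply(ray("wrist",(v,u),s["tool_pos"][2]+dz,s)-s["tool_pos"])[:2] for u,v in q]).astype(np.float32); print(dz,"in tool",cv2.minEnclosingCircle(T),T.min(0),T.max(0))
```

```text
pose [ 549.9 -143.3  116.9] [-1.7995e+02  1.6000e-01  0.0000e+00] t 32.7 F [ 0.2  0.3 -1.1] gap 46.2
turn [-0.001  0.003  0.   ] shift cm [ -3.58 -48.79  -0.26]
[273 216] [370 305]
13 in tool ((0.0968925952911377, -2.2797203063964844), 24.484859466552734) [-23.339098 -26.490665] [23.02294  22.027676]
17 in tool ((0.09664978832006454, -4.50985050201416), 23.724281311035156) [-22.611341 -27.968723] [22.310535 19.042477]
```

Request:
apply_moves(targets="0 0 0 -0.1 -2 0 4.2; 0 0 -0.01 -0.3 -6 0 4.2; 0 0 -0.02 -0.5 -10.5 0 4.2; 0 0 -0.03 -0.8 -15 0 4.2; 0 0 -0.044 -1 -19.5 0 4.2")

```text
time: 33.2
tool_pos: [540.1, 52.9, 117.8]
tcp_rot: [-180.0, 0.1, 2.5]
ft_force: [0.2, -0.1, -0.8]
finger_gap: 46.1
```

Request:
apply_moves(targets="0 0 0 -0.2 -4.5 0 4.2; 0 0 0 -0.4 -9 0 4.2; 0 0 0 -0.6 -13.5 0 4.2; 0 0 0 -0.7 -18 0 4.2; 0 0 0 -0.84 -22 0 4.2")

```text
time: 33.7
tool_pos: [522.0, 272.8, 117.8]
tcp_rot: [180.0, 0.1, 2.6]
ft_force: [0.6, 0.7, -0.6]
finger_gap: 46.1
```

Request:
apply_moves(targets="0 0 0 -0.2 -3 0 4.2; 0 0 0 -0.4 -5.2 0 4.2; 0 0 0 -0.47 -6.6 0 4.2; 0 0 0 -0.47 -7.1 0 4.2; 0 0 0 -0.47 -7.1 0 4.2")

```text
time: 34.2
tool_pos: [515.0, 341.4, 118.1]
tcp_rot: [180.0, 0.0, 2.5]
ft_force: [-0.3, -0.4, -1.2]
finger_gap: 46.0
```

Request:
apply_moves(targets="0 0 0 0 0 0.5 4.2; 0 0 0 0 0 2 4.2; 0 0 0 0 0 4 4.2; 0 0 0 0 0 5.5 4.2; 0 0 0 0 0 6 4.2")

```text
time: 34.7
tool_pos: [513.4, 339.9, 55.2]
tcp_rot: [179.9, 0.2, 2.5]
ft_force: [0.1, 0.4, -0.9]
finger_gap: 45.9
```

Request:
apply_moves(targets="0 0 0 0 0 0 4.2; 0 0 0 0 0 0 4.2; 0 0 0 0 0 0 4.2; 0 0 0 0 0 0 4.2; 0 0 0 0 0 0 4.2")

```text
time: 35.2
tool_pos: [515.5, 341.8, 59.3]
tcp_rot: [-180.0, -0.1, 2.5]
ft_force: [-1.1, 0.1, -1.2]
finger_gap: 46.2
```

Run:
```python
from h import *
plan(514.1,342.9,25,2.5)
```

```text
pose [515.5 341.8  59.3] [-1.7997e+02 -6.0000e-02  2.5300e+00] t 35.2 F [-1.1  0.1 -1.2] gap 46.2
turn [-0.001 -0.001  0.   ] shift cm [-0.14 -0.11  3.43]
```

Request:
apply_moves(targets="0 0 0 -0.1 -0.1 1 4.2; 0 0 0 -0.14 -0.11 2 4.2; 0 0 0 -0.14 -0.11 2.7 4.2; 0 0 0 -0.14 -0.11 3.1 4.2; 0 0 0 -0.14 -0.11 3.2 4.2")

```text
time: 35.7
tool_pos: [512.9, 342.2, 25.3]
tcp_rot: [180.0, 0.1, 2.5]
ft_force: [-0.4, 0.4, -0.7]
finger_gap: 46.0
```

Request:
apply_moves(targets="0 0 0 0 0 0.1 4.2; 0 0 0 0 0 0.2 4.2; 0 0 0 0 0 0.25 4.2; 0 0 0 0 0 0.25 4.2; 0 0 0 0 0 0.25 4.2")

```text
time: 36.2
tool_pos: [514.0, 342.8, 24.8]
tcp_rot: [-180.0, -0.0, 2.5]
ft_force: [-2.6, -1.4, 4.7]
finger_gap: 46.3
```

Request:
apply_moves(targets="0 0 0 0 0 0 4.2; 0 0 0 0 0 0 4.6; 0 0 0 0 0 0 5; 0 0 0 0 0 0 5.8; 0 0 0 0 0 0 6.5")

```text
time: 36.7
tool_pos: [513.5, 342.5, 23.8]
tcp_rot: [180.0, 0.0, 2.5]
ft_force: [0.7, -0.0, -0.2]
finger_gap: 64.9
```

Request:
apply_moves(targets="0 0 0 0 0 -1 6.5; 0 0 0 0 0 -3 6.5; 0 0 0 0 0 -6 6.5; 0 0 0 0 0 -8.5 6.5; 0 0 0 0 0 -9.5 6.5")

```text
time: 37.2
tool_pos: [515.4, 343.5, 123.2]
tcp_rot: [-179.9, -0.3, 2.5]
ft_force: [0.8, 0.1, 0.7]
finger_gap: 65.1
```

Request:
apply_moves(targets="0 0 0 0 0 0 6.5; 0 0 0 0 0 0 6.5; 0 0 0 0 0 0 6.5; 0 0 0 0 0 0 6.5; 0 0 0 0 0 0 6.5")

```text
time: 37.7
tool_pos: [513.0, 342.2, 117.9]
tcp_rot: [180.0, 0.1, 2.5]
ft_force: [0.8, -1.1, -0.4]
finger_gap: 64.8
```

Run:
```python
from h import *
s=sense(); im=snapshot("wrist"); cv2.imwrite("pics/w17.png",im[:,:,::-1]); top_of("wrist",im,"red",(514,344),12,s)
RNG["anvil"]=((0,0,50),(180,60,138)); H["anvil"]=42; top_of("wrist",im,"anvil",(517.5,262.5),12,s); plan(455,-151.5,160,0)
```

```text
red circle [513.9 344.1] 46.4 ellipse [513.8 344.2] [44.6 45.5] 170.6
anvil circle [516.9 277.8] 38.7 ellipse [516.6 281.9] [28.9 35.1] 90.7
pose [513.2 342.3 118.2] [1.7996e+02 7.0000e-02 2.5200e+00] t 37.75 F [ 0.2 -0.   0.4] gap 64.8
turn [0.001 0.001 0.044] shift cm [-7.99 49.08 -4.14]
```

Request:
apply_moves(targets="0 0 0.01 -0.4 2.7 -0.5 6.8; 0 0 0.02 -1 7.2 -1 6.8; 0 0 0.03 -1.6 11.7 -1.5 6.8; 0 0 0.04 -2.2 16.2 -2 6.8; 0 0 0.044 -2.9 20.9 -2.2 6.8")

```text
time: 38.25
tool_pos: [493.8, 131.1, 141.6]
tcp_rot: [-180.0, -0.1, 0.0]
ft_force: [0.6, -0.8, 0.1]
finger_gap: 68.1
```

Request:
apply_moves(targets="0 0 0 -0.6 4.5 0 6.8; 0 0 0 -1.2 9 0 6.8; 0 0 0 -1.8 13.5 0 6.8; 0 0 0 -2.3 17.5 0 6.8; 0 0 0 -2.8 21.5 0 6.8")

```text
time: 38.75
tool_pos: [465.4, -84.2, 141.2]
tcp_rot: [180.0, -0.0, -0.0]
ft_force: [-0.1, -0.1, 0.1]
finger_gap: 67.7
```

Request:
apply_moves(targets="0 0 0 -0.4 3 0 6.8; 0 0 0 -0.8 5.2 0 6.8; 0 0 0 -1 6.5 0 6.8; 0 0 0 -1 6.9 0 6.8; 0 0 0 -1 6.9 0 6.8")

```text
time: 39.25
tool_pos: [455.9, -151.4, 141.0]
tcp_rot: [-180.0, 0.0, -0.0]
ft_force: [-0.3, -0.1, 0.4]
finger_gap: 68.0
```

Request:
apply_moves(targets="0 0 0 0 0 0 6.8; 0 0 0 0 0 0 6.8; 0 0 0 0 0 0 6.8; 0 0 0 0 0 0 6.8; 0 0 0 0 0 0 6.8")

```text
time: 39.75
tool_pos: [455.9, -151.2, 141.1]
tcp_rot: [-180.0, -0.0, 0.0]
ft_force: [-0.4, 0.5, -0.1]
finger_gap: 68.0
```

Run:
```python
from h import *
s=sense(); im=snapshot("wrist"); cv2.imwrite("pics/w18.png",im[:,:,::-1]); f=top_of("wrist",im,"jar",(455,-151.5),3,s); plan(*f[0],14,0)
t=snapshot("top"); cv2.imwrite("pics/top3.png",t[:,:,::-1]); board("top",np.where(np.arange(640)[None,:,None]<280,t,0),12)
top_of("top",t,"red",(514,344),12); RNG["anvil"]=((0,0,90),(180,40,255)); 
g=cv2.cvtColor(t,cv2.COLOR_RGB2GRAY); print([int(v) for v in np.where(g[230,120:255]<100)[0]+120])
```

```text
jar circle [ 454.8 -151. ] 41.3 ellipse [ 454.7 -150.9] [40.1 40.4] 60.2
pose [ 455.9 -151.3  141.1] [-1.8e+02  0.0e+00  2.0e-02] t 39.8 F [-0.5  0.2  0.4] gap 67.7
turn [-0.  0.  0.] shift cm [-0.12 -0.04 12.71]
top board [array([514.8, 258.4]), array([218.7, 279.4]), np.float64(2.7)]
red circle [511.7 340.7] 47.6 ellipse [511.8 340.4] [43.5 46.4] 163.6
[125, 138, 139, 140, 141, 142, 143, 144, 145, 146, 147, 148, 149, 150, 151, 152, 153, 154, 155, 156, 176, 177, 178, 179, 180, 181, 192, 193, 194, 195]
```

Request:
apply_moves(targets="0 0 0 -0.1 0 2.5 6.8; 0 0 0 -0.1 0 6 6.8; 0 0 0 -0.1 0 9.5 6.8; 0 0 0 -0.1 0 12 6.8; 0 0 0 -0.1 0 12.6 6.8")

```text
time: 40.35
tool_pos: [452.2, -150.3, 11.8]
tcp_rot: [-179.9, 0.3, -0.0]
ft_force: [-0.5, 0.7, -0.2]
finger_gap: 67.7
```

Request:
apply_moves(targets="0 0 0 0 0 0 6.8; 0 0 0 0 0 0 6.8; 0 0 0 0 0 0 4; 0 0 0 0 0 0 4; 0 0 0 0 0 0 4", force=40)

```text
time: 40.85
tool_pos: [456.2, -152.2, 17.2]
tcp_rot: [179.9, -0.2, 0.0]
ft_force: [-2.6, 0.9, 7.7]
finger_gap: 44.0
```

Request:
apply_moves(targets="0 0 0 0 0 0 4; 0 0 0 0 0 -1 4; 0 0 0 0 0 -3 4; 0 0 0 0 0 -6 4; 0 0 0 0 0 -9.5 4")

```text
time: 41.35
tool_pos: [454.1, -151.1, 111.1]
tcp_rot: [-180.0, 0.1, -0.0]
ft_force: [1.5, -0.5, -0.8]
finger_gap: 43.7
```

Request:
apply_moves(targets="0 0 0 0 0 -1.5 4; 0 0 0 0 0 -2.5 4; 0 0 0 0 0 -2.5 4; 0 0 0 0 0 -2.5 4; 0 0 0 0 0 -2.5 4")

```text
time: 41.85
tool_pos: [453.9, -151.1, 133.7]
tcp_rot: [-179.9, 0.1, -0.0]
ft_force: [0.3, -0.1, -0.7]
finger_gap: 43.7
```

Run:
```python
from h import *
s=sense(); im=snapshot("wrist"); cv2.imwrite("pics/w19.png",im[:,:,::-1]); plan(521.2,181.8,130,0)
h=cv2.cvtColor(im,cv2.COLOR_RGB2HSV); m=cv2.inRange(h,(0,0,140),(180,70,255)); k=np.zeros_like(m); cv2.circle(k,(322,257),70,255,-1); m&=k
q=max(cv2.findContours(m,0,cv2.CHAIN_APPROX_NONE)[0],key=cv2.contourArea)[:,0]; print(q.min(0),q.max(0))
A=R.from_euler("xyz",s["tcp_rot"],degrees=True)
for dz in (40,42): T=np.array([A.inv().apply(ray("wrist",(v,u),s["tool_pos"][2]+dz,s)-s["tool_pos"])[:2] for u,v in q]).astype(np.float32); print(dz,"in tool",cv2.minEnclosingCircle(T),T.min(0),T.max(0))
```

```text
pose [ 454.  -151.1  133.6] [-1.7994e+02  1.3000e-01  0.0000e+00] t 41.9 F [-0.7  0.2 -1. ] gap 44.0
turn [-0.001  0.002  0.   ] shift cm [  6.73 -33.29   0.38]
[272 255] [370 327]
40 in tool ((-0.15388686954975128, -1.3572379350662231), 20.169219970703125) [-20.067476 -21.116743] [19.397144 13.760528]
42 in tool ((-0.149117112159729, -2.7863247394561768), 19.7728328704834) [-19.67134  -22.157494] [19.017673  12.0343275]
```

Request:
apply_moves(targets="0 0 0 0.3 -2 0 4; 0 0 -0.01 0.9 -6 0 4; 0 0 -0.02 1.6 -10.5 0 4; 0 0 -0.03 2.3 -15 0 4; 0 0 -0.044 3 -19.5 0 4")

```text
time: 42.4
tool_pos: [484.2, 45.1, 134.1]
tcp_rot: [-180.0, 0.1, 2.5]
ft_force: [1.1, -0.6, -0.8]
finger_gap: 43.6
```

Request:
apply_moves(targets="0 0 0 1.4 -4.3 0 4; 0 0 0 2.6 -8.2 0 4; 0 0 0 3.6 -11.3 0 4; 0 0 0 4.1 -13 0 4; 0 0 0 4.3 -13.5 0 4")

```text
time: 42.9
tool_pos: [521.4, 181.6, 134.1]
tcp_rot: [180.0, 0.1, 2.6]
ft_force: [-0.4, 0.6, -1.4]
finger_gap: 43.8
```

Request:
apply_moves(targets="0 0 0 0 0 1 4; 0 0 0 0 0 3 4; 0 0 0 0 0 5.5 4; 0 0 0 0 0 7.3 4; 0 0 0 0 0 8 4")

```text
time: 43.4
tool_pos: [519.7, 178.0, 51.8]
tcp_rot: [179.9, 0.3, 2.4]
ft_force: [0.9, -0.7, -1.4]
finger_gap: 43.8
```

Request:
apply_moves(targets="0 0 0 0 0 0 4; 0 0 0 0 0 0 4; 0 0 0 0 0 0 4; 0 0 0 0 0 0 4; 0 0 0 0 0 0 4")

```text
time: 43.9
tool_pos: [522.5, 180.4, 55.9]
tcp_rot: [-180.0, -0.1, 2.5]
ft_force: [-0.1, -0.5, -1.4]
finger_gap: 43.5
```

Run:
```python
from h import *
plan(521.2,180.6,26.5,2.5)
```

```text
pose [522.5 180.4  55.9] [-1.7999e+02 -8.0000e-02  2.5300e+00] t 43.9 F [-0.1 -0.5 -1.4] gap 43.5
turn [-0.    -0.001  0.   ] shift cm [-0.13 -0.02  2.94]
```

Request:
apply_moves(targets="0 0 0 -0.1 0 0.8 4; 0 0 0 -0.1 0 1.6 4; 0 0 0 -0.1 0 2.3 4; 0 0 0 -0.1 0 2.7 4; 0 0 0 -0.1 0 2.8 4")

```text
time: 44.4
tool_pos: [520.3, 180.1, 26.3]
tcp_rot: [180.0, 0.1, 2.5]
ft_force: [-1.9, -0.9, 1.2]
finger_gap: 43.9
```

Request:
apply_moves(targets="0 0 0 0 0 0.05 4; 0 0 0 0 0 0.1 4; 0 0 0 0 0 0.15 4; 0 0 0 0 0 0.2 4; 0 0 0 0 0 0.2 4")

```text
time: 44.9
tool_pos: [520.9, 180.3, 26.2]
tcp_rot: [180.0, 0.0, 2.5]
ft_force: [-6.8, -2.1, 11.4]
finger_gap: 43.7
```

Request:
apply_moves(targets="0 0 0 0 0 0 4; 0 0 0 0 0 0 4.5; 0 0 0 0 0 0 5; 0 0 0 0 0 0 5.8; 0 0 0 0 0 0 6.8")

```text
time: 45.4
tool_pos: [521.0, 180.2, 25.0]
tcp_rot: [180.0, -0.0, 2.5]
ft_force: [-0.7, 0.0, -0.1]
finger_gap: 67.9
```

Request:
apply_moves(targets="0 0 0 0 0 -1 6.8; 0 0 0 0 0 -3 6.8; 0 0 0 0 0 -6 6.8; 0 0 0 0 0 -9 6.8; 0 0 0 0 0 -11.5 6.8")

```text
time: 45.9
tool_pos: [521.4, 180.4, 142.7]
tcp_rot: [-180.0, -0.1, 2.5]
ft_force: [-0.6, -0.3, 0.5]
finger_gap: 67.8
```

Request:
apply_moves(targets="0 0 0 0 4 -1 6.8; 0 0 0 0 8.5 -2 6.8; 0 0 0 0 13 -2 6.8; 0 0 0 0 17 -2 6.8; 0 0 0 0 19 -2 6.8")

```text
time: 46.4
tool_pos: [529.4, -12.7, 161.2]
tcp_rot: [179.9, -0.1, 2.4]
ft_force: [-0.0, 0.0, 0.3]
finger_gap: 68.1
```

Request:
apply_moves(targets="0 0 0 0 0 0 4; 0 0 0 0 0 0 2; 0 0 0 0 0 0 0; 0 0 0 0 0 0 0; 0 0 0 0 0 0 0")

```text
time: 46.9
tool_pos: [529.2, -8.7, 160.1]
tcp_rot: [-180.0, 0.0, 2.6]
ft_force: [0.8, -1.0, -0.6]
finger_gap: -0.2
```

Run:
```python
from h import *
s=sense(); im=snapshot("wrist"); cv2.imwrite("pics/w20.png",im[:,:,::-1]); plan(655,15,150,0)
for q in ("setter_bar","punch_block"):
    print(q,[(np.round(d["at"],1).tolist(),round(d["confidence"],2),ray("wrist",d["at"],0,s)[:2].round(1).tolist()) for d in place_of("wrist",q)[:2]])
```

```text
pose [529.2  -8.8 160.1] [-1.8e+02  1.0e-02  2.6e+00] t 46.95 F [ 0.5 -0.7  0. ] gap 0.1
turn [-0.     0.     0.045] shift cm [12.67 -1.8   1.01]
setter_bar [([163.5, 393.7], 0.8, [600.9, 12.9])]
punch_block [([189.8, 386.7], 0.93, [596.3, -14.8])]
```

View pics/w20.png

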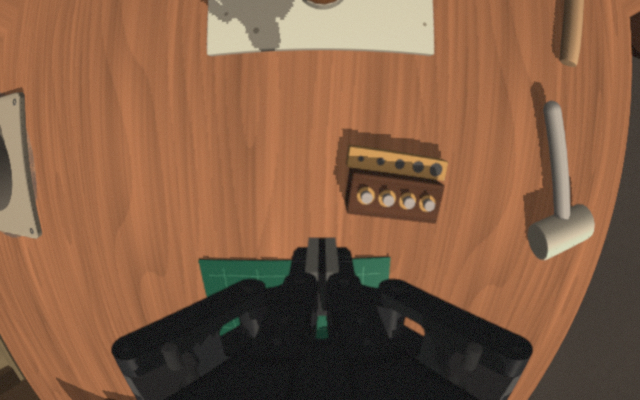

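```bash
cat >> h.py <<'E'
def bar(im,s,roi,z=18):
    h=cv2.cvtColor(cv2.medianBlur(im,3),cv2.COLOR_RGB2HSV); m=cv2.inRange(h,(14,110,120),(32,255,255)); k=np.zeros_like(m); k[roi]=m[roi]
    k=cv2.morphologyEx(k,cv2.MORPH_CLOSE,np.ones((9,9)))
    q=max(cv2.findContours(k,0,cv2.CHAIN_APPROX_NONE)[0],key=cv2.contourArea)[:,0]
    P=np.array([ray("wrist",(v,u),z,s)[:2] for u,v in q]).astype(np.float32); r=cv2.minAreaRect(P)
    print("bar px",q.min(0),q.max(0),"rect",[np.round(v,1) for v in r],"corners",cv2.boxPoints(r).round(1).tolist())
E
python3 - <<'E'
from h import *
s=sense(); im=cv2.imread("pics/w20.png")[:,:,::-1].copy()
h=cv2.cvtColor(im,cv2.COLOR_RGB2HSV); print(h[152,380],h[165,440],h[155,400],h[230,380],h[163,370])
bar(im,s,(slice(135,190),slice(335,460)))
for z,rc in ((18,(147,349)),(18,(160,447)),(18,(181,443)),(18,(167,349)),(35,(172,349)),(35,(183,443))): print(rc,ray("wrist",rc,z,s)[:2].round(1))
print("jar",proj("wrist",[521,181,67],s))
E
```

```text
[ 16 143 204] [ 16  95 123] [ 16 146 201] [ 11 142 165] [ 16 141 121]
bar px [349 147] [448 180] rect [array([602.1,  15.7]), array([21.4, 99.7]), np.float64(86.0)] corners [[551.7000122070312, 8.5], [651.0999755859375, 1.600000023841858], [652.5999755859375, 23.0], [553.0999755859375, 29.899999618530273]]
(147, 349) [552.8  28.7]
(160, 447) [650.9  22.8]
(181, 443) [649.5   1.4]
(167, 349) [554.    9.9]
(172, 349) [552.6   8.7]
(183, 443) [642.4   3.3]
jar [-35.98944517 321.84516361]
```

Request:
apply_moves(targets="0 0 0.03 3 -0.3 0 0; 0 0 0.06 6.8 -0.7 0 0; 0 0 0.09 10.5 -1.1 0 0; 0 0 0.115 13.6 -1.5 0 0; 0 0 0.115 14.87 -1.67 0 0")

```text
time: 47.55
tool_pos: [679.1, 14.3, 159.5]
tcp_rot: [-180.0, -0.0, -4.1]
ft_force: [-0.1, 0.2, 0.8]
finger_gap: 0.0
```

Request:
apply_moves(targets="0 0 0 0 0 2 0; 0 0 0 0 0 5 0; 0 0 0 0 0 8 0; 0 0 0 0 0 10 0; 0 0 0 0 0 10.5 0")

```text
time: 48.05
tool_pos: [674.5, 14.0, 51.1]
tcp_rot: [180.0, 0.3, -4.1]
ft_force: [-0.7, -0.5, -0.9]
finger_gap: 0.1
```

Request:
apply_moves(targets="0 0 0 0 0 0 0; 0 0 0 0 0 0 0; 0 0 0 0 0 0 0; 0 0 0 0 0 0 0; 0 0 0 0 0 0 0")

```text
time: 48.55
tool_pos: [677.7, 13.6, 56.2]
tcp_rot: [-180.0, -0.1, -4.1]
ft_force: [-0.0, 0.9, 0.3]
finger_gap: -0.2
```

Run:
```python
from h import *
s=sense(); im=snapshot("wrist"); cv2.imwrite("pics/w21.png",im[:,:,::-1]); plan(677.1,14.6,8,-4)
for q in ("setter_bar","punch_block"):
    print(q,[(np.round(d["at"],1).tolist(),round(d["confidence"],2),ray("wrist",d["at"],0,s)[:2].round(1).tolist()) for d in place_of("wrist",q)[:2]])
p=proj("wrist",[602,16,18],s); print(p); r,c=int(p[0]),int(p[1]); bar(im,s,(slice(max(0,r-45),r+45),slice(max(0,c-110),c+110)))
```

```text
pose [677.5  13.6  55.9] [-1.80e+02 -6.00e-02 -4.07e+00] t 48.6 F [ 0.1 -0.1  0.2] gap 0.1
turn [-0.    -0.001 -0.001] shift cm [-0.05 -0.1   4.79]
setter_bar [([220.8, 213.9], 0.71, [600.7, 15.8])]
punch_block []
[230.16461606 207.09153686]
bar px [144 210] [284 245] rect [array([604.2,  16.8]), array([ 23.9, 101.3]), np.float64(87.7)] corners [[553.0999755859375, 6.900000095367432], [654.4000244140625, 2.9000000953674316], [655.2999877929688, 26.700000762939453], [554.0999755859375, 30.700000762939453]]
```

Request:
apply_moves(targets="0 0 0 0 -0.1 1.5 0; 0 0 0 0 -0.1 3 0; 0 0 0 0 -0.1 4.2 0; 0 0 0 0 -0.1 4.6 0; 0 0 0 0 -0.1 4.7 0")

```text
time: 49.2
tool_pos: [675.9, 14.7, 6.2]
tcp_rot: [180.0, 0.2, -4.1]
ft_force: [-0.2, 0.6, 0.7]
finger_gap: 0.2
```

Request:
apply_moves(targets="0 0 0 -0.4 0 0 0; 0 0 0 -1 0 0 0; 0 0 0 -1.8 0 0 0; 0 0 0 -2.8 0 0 0; 0 0 0 -3.8 0 0 0")

```text
time: 49.7
tool_pos: [639.2, 17.4, 9.0]
tcp_rot: [-180.0, -0.1, -4.1]
ft_force: [0.9, -0.6, -0.3]
finger_gap: -0.1
```

Request:
apply_moves(targets="0 0 0 -1 0 0 0; 0 0 0 -2 0 0 0; 0 0 0 -3 0 0 0; 0 0 0 -4 0 0 0; 0 0 0 -5 0 0 0")

```text
time: 50.2
tool_pos: [589.3, 21.0, 8.9]
tcp_rot: [-180.0, -0.1, -4.1]
ft_force: [3.5, 0.5, 1.1]
finger_gap: -0.0
```

Request:
apply_moves(targets="0 0 0 -0.5 0 0 0; 0 0 0 -0.9 0 0 0; 0 0 0 -1 0 0 0; 0 0 0 -1 0 0 0; 0 0 0 -1 0 0 0")

```text
time: 50.7
tool_pos: [580.0, 21.6, 8.5]
tcp_rot: [-180.0, -0.1, -4.1]
ft_force: [4.2, 1.5, 4.4]
finger_gap: 0.2
```

Request:
apply_moves(targets="0 0 0 0.8 0 0 0; 0 0 0 1.5 0 -1 0; 0 0 0 1.5 0 -4 0; 0 0 0 1.5 0 -8 0; 0 0 0 1.5 0 -11 0")

```text
time: 51.2
tool_pos: [594.6, 20.2, 120.1]
tcp_rot: [180.0, 0.0, -4.1]
ft_force: [0.9, 0.4, 0.6]
finger_gap: 0.1
```

Request:
apply_moves(targets="0 0 0 -1 0 -1 2; 0 0 0 -3 0 -1 4; 0 0 0 -5 0 -1 6; 0 0 0 -5 0 -1 6; 0 0 0 -5 0 -1 6")

```text
time: 51.7
tool_pos: [544.6, 23.9, 128.2]
tcp_rot: [180.0, 0.0, -4.1]
ft_force: [0.2, -0.0, -0.0]
finger_gap: 59.8
```

Run:
```python
from h import *
s=sense(); im=snapshot("wrist"); cv2.imwrite("pics/w22.png",im[:,:,::-1]); plan(515,22,130,-94)
at=None
for q in ("setter_bar","punch_block"):
    d0=place_of("wrist",q)[:2]; print(q,[(np.round(d["at"],1).tolist(),round(d["confidence"],2),ray("wrist",d["at"],0,s)[:2].round(1).tolist()) for d in d0])
p=proj("wrist",[515,22,18],s); print(p); r,c=int(p[0]),int(p[1]); bar(im,s,(slice(max(0,r-60),r+50),slice(max(0,c-110),c+130)))
```

```text
pose [545.   23.9 128.3] [ 1.7999e+02 -1.0000e-02 -4.0800e+00] t 51.75 F [ 0.1  0.2 -0.7] gap 60.0
turn [ 0.    -0.     1.569] shift cm [-2.98  0.4  -0.17]
setter_bar [([195.0, 289.7], 0.75, [515.1, 20.6])]
punch_block [([226.7, 379.6], 0.9, [596.9, -16.8])]
[199.35643955 287.39324799]
bar px [234 188] [349 211] rect [array([517.6,  21.7]), array([20.6, 99.8]), np.float64(85.8)] corners [[467.0, 15.100000381469727], [566.5999755859375, 7.699999809265137], [568.0999755859375, 28.299999237060547], [468.6000061035156, 35.599998474121094]]
```

Request:
apply_moves(targets="0 0 -0.12 -0.7 0.1 0 5; 0 0 -0.26 -1.5 0.2 0 5; 0 0 -0.4 -2.2 0.3 0 5; 0 0 -0.54 -2.6 0.4 0 5; 0 0 -0.68 -2.72 0.4 0 5")

```text
time: 52.35
tool_pos: [517.2, 21.8, 128.1]
tcp_rot: [-180.0, 0.0, 35.2]
ft_force: [-0.1, 1.1, 0.5]
finger_gap: 50.1
```

Request:
apply_moves(targets="0 0 -0.14 0 0 0 5; 0 0 -0.28 0 0 0 5; 0 0 -0.42 0 0 0 5; 0 0 -0.56 0 0 0 5; 0 0 -0.7 0 0 0 5")

```text
time: 52.85
tool_pos: [517.6, 21.9, 128.1]
tcp_rot: [-180.0, 0.0, 75.3]
ft_force: [0.2, -0.1, -0.2]
finger_gap: 49.8
```

Request:
apply_moves(targets="0 0 -0.1 0 0 0 5; 0 0 -0.17 0 0 0 5; 0 0 -0.189 0 0 0 5; 0 0 -0.189 0 0 0 5; 0 0 -0.189 0 0 0 5")

```text
time: 53.35
tool_pos: [517.2, 21.9, 128.1]
tcp_rot: [-180.0, 0.0, 85.7]
ft_force: [-1.2, 0.0, -0.2]
finger_gap: 49.9
```

Request:
apply_moves(targets="0 0 0 0 0 0 5; 0 0 0 0 0 0 5; 0 0 0 0 0 0 5; 0 0 0 0 0 0 5; 0 0 0 0 0 0 5")

```text
time: 53.85
tool_pos: [517.0, 22.0, 128.1]
tcp_rot: [180.0, -0.0, 85.8]
ft_force: [0.9, 0.0, -0.1]
finger_gap: 50.3
```

Run:
```python
from h import *
s=sense(); im=snapshot("wrist"); cv2.imwrite("pics/w23.png",im[:,:,::-1])
p=proj("wrist",[517,22,18],s); print(p); r,c=int(p[0]),int(p[1]); bar(im,s,(slice(max(0,r-110),min(r+110,250)),slice(max(0,c-50),c+40)))
plan(517.6,21.7,8,85.8)
```

```text
[193.81288051 320.49531822]
bar px [308 134] [332 247] rect [array([516.7,  21.7]), array([ 20.3, 100.6]), np.float64(86.3)] corners [[465.79998779296875, 14.800000190734863], [566.2000122070312, 8.399999618530273], [567.5, 28.600000381469727], [467.1000061035156, 35.099998474121094]]
pose [517.   22.  128.1] [180.    -0.    85.82] t 53.9 F [ 0.1 -0.1 -0.5] gap 50.3
turn [ 0. -0.  0.] shift cm [-0.02  0.06 12.01]
```

Request:
apply_moves(targets="0 0 0 0 0 2.5 5; 0 0 0 0 0 6 5; 0 0 0 0 0 9 5; 0 0 0 0 0 11 5; 0 0 0 0 0 11.7 5")

```text
time: 54.4
tool_pos: [514.9, 22.1, 8.4]
tcp_rot: [-179.7, 0.0, 85.8]
ft_force: [-0.4, 0.5, -0.0]
finger_gap: 50.0
```

Request:
apply_moves(targets="0 0 0 0 0 0.3 5; 0 0 0 0 0 0.4 5; 0 0 0 0 0 0.4 5; 0 0 0 0 0 0.4 3; 0 0 0 0 0 0.4 1.5", force=50)

```text
time: 54.9
tool_pos: [517.8, 21.9, 8.0]
tcp_rot: [179.9, -0.0, 85.8]
ft_force: [-0.6, -0.4, 0.4]
finger_gap: 21.7
```

Request:
apply_moves(targets="0 0 0 0 0 0 1.5; 0 0 0 0 0 0 1.5; 0 0 0 0 0 0 1.5; 0 0 0 0 0 -0.5 1.5; 0 0 0 0 0 -1.5 1.5")

```text
time: 55.4
tool_pos: [515.9, 22.1, 21.6]
tcp_rot: [-179.9, 0.0, 85.8]
ft_force: [0.2, 0.9, -2.7]
finger_gap: 18.3
```

Request:
apply_moves(targets="0 0 0 0 0 -2 1.5; 0 0 0 0 0 -5 1.5; 0 0 0 0 0 -8 1.5; 0 0 0 0 0 -10 1.5; 0 0 0 0 0 -10.5 1.5")

```text
time: 55.9
tool_pos: [519.0, 21.9, 130.7]
tcp_rot: [179.7, -0.0, 85.8]
ft_force: [0.0, 0.4, -1.6]
finger_gap: 18.4
```

Run:
```python
from h import *
s=sense(); im=snapshot("wrist"); cv2.imwrite("pics/w24.png",im[:,:,::-1]); plan(585.6,265.7,130,2.5)
h=cv2.cvtColor(cv2.medianBlur(im,3),cv2.COLOR_RGB2HSV); m=cv2.inRange(h,(14,80,80),(32,255,255)); m[:,:270]=0; m[:,375:]=0
q=np.argwhere(cv2.morphologyEx(m,cv2.MORPH_OPEN,np.ones((3,3)))); print("px",q.min(0),q.max(0))
A=R.from_euler("xyz",s["tcp_rot"],degrees=True)
for dz in (8,11): print([A.inv().apply(ray("wrist",(r,322),s["tool_pos"][2]+dz,s)-s["tool_pos"])[1].round(1) for r in (q.min(0)[0],q.max(0)[0])])
```

```text
pose [518.5  21.9 129.8] [179.76  -0.    85.83] t 55.95 F [ 0.5 -0.2 -1.6] gap 18.7
turn [ 0.003 -0.003  1.454] shift cm [24.8   4.92  0.  ]
px [155 299] [337 344]
[np.float64(-52.1), np.float64(50.3)]
[np.float64(-52.6), np.float64(47.6)]
```

View pics/w24.png

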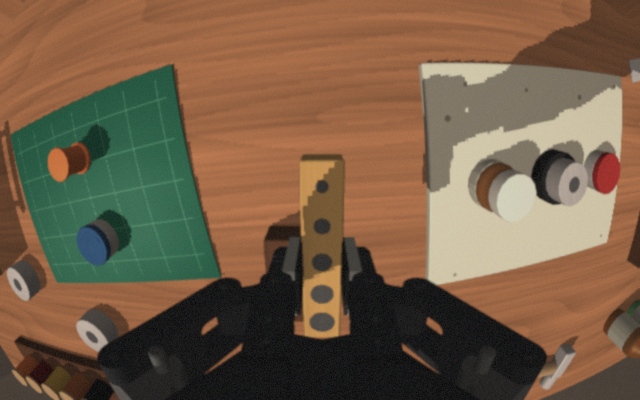

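Request:
apply_moves(targets="0 0 0.12 1.5 0.3 0 1.5; 0 0 0.26 4 0.8 0 1.5; 0 0 0.4 7 1.4 0 1.5; 0 0 0.54 10 2 0 1.5; 0 0 0.68 13 2.6 0 1.5")

```text
time: 56.45
tool_pos: [551.5, 150.6, 125.2]
tcp_rot: [-179.9, 0.1, 46.5]
ft_force: [-0.2, -0.2, -2.1]
finger_gap: 18.6
```

Run:
```python
from h import *
plan(585.6,265.5,130,2.5)
```

```text
pose [551.5 150.6 125.2] [-1.7991e+02  1.3000e-01  4.6520e+01] t 56.45 F [-0.2 -0.2 -2.1] gap 18.6
turn [-0.001  0.003  0.768] shift cm [10.68 -5.43 -0.5 ]
```

Request:
apply_moves(targets="0 0 0.14 2.7 -1.3 0 1.5; 0 0 0.28 5.5 -2.8 0 1.5; 0 0 0.42 8 -4 0 1.5; 0 0 0.56 9.8 -5 0 1.5; 0 0 0.7 10.6 -5.4 0 1.5")

```text
time: 56.95
tool_pos: [584.4, 265.7, 124.8]
tcp_rot: [180.0, 0.2, 6.5]
ft_force: [0.1, -0.7, -1.9]
finger_gap: 18.2
```

Request:
apply_moves(targets="0 0 0.05 0 0 0 1.5; 0 0 0.068 0 0 0 1.5; 0 0 0.068 0 0 0 1.5; 0 0 0.068 0 0 0 1.5; 0 0 0.068 0 0 0 1.5")

```text
time: 57.45
tool_pos: [585.4, 263.7, 126.8]
tcp_rot: [180.0, 0.0, 2.9]
ft_force: [-0.1, -1.0, -1.3]
finger_gap: 18.7
```

Request:
apply_moves(targets="0 0 0 0 0 0 1.5; 0 0 0 0 0 0 1.5; 0 0 0 0 0 0 1.5; 0 0 0 0 0 0 1.5; 0 0 0 0 0 0 1.5")

```text
time: 57.95
tool_pos: [585.5, 264.0, 127.1]
tcp_rot: [-180.0, -0.0, 2.9]
ft_force: [0.0, 0.2, -1.9]
finger_gap: 18.4
```

Run:
```python
from h import *
plan(585.6,265.5,45,2.5)
```

```text
pose [585.5 264.  127.1] [-180.     -0.      2.87] t 57.95 F [ 0.   0.2 -1.9] gap 18.4
turn [-0.    -0.     0.006] shift cm [ 0.02 -0.15  8.21]
```

Request:
apply_moves(targets="0 0 0.006 0 -0.15 2 1.5; 0 0 0.006 0 -0.15 4.5 1.5; 0 0 0.006 0 -0.15 7 1.5; 0 0 0.006 0 -0.15 9 1.5; 0 0 0.006 0 -0.15 9.8 1.5")

```text
time: 58.45
tool_pos: [583.6, 264.9, 26.3]
tcp_rot: [179.9, 0.2, 2.5]
ft_force: [0.1, -0.2, -2.3]
finger_gap: 18.5
```

Request:
apply_moves(targets="0 0 0 0 0 0 1.5; 0 0 0 0 0 0 1.5; 0 0 0 0 0 0 1.5; 0 0 0 0 0 0 1.5; 0 0 0 0 0 0 1.5")

```text
time: 58.95
tool_pos: [586.1, 265.8, 30.1]
tcp_rot: [-180.0, -0.1, 2.5]
ft_force: [-0.0, 0.4, -1.7]
finger_gap: 18.5
```

Run:
```python
from h import *
plan(585.6,265.5,20.5,2.5)
```

```text
pose [586.1 265.8  30.1] [-1.7997e+02 -9.0000e-02  2.5200e+00] t 58.95 F [-0.   0.4 -1.7] gap 18.5
turn [-0.    -0.002  0.   ] shift cm [-0.05  0.02  0.96]
```

Request:
apply_moves(targets="0 0 0 -0.05 0 0.2 1.5; 0 0 0 -0.05 0 0.4 1.5; 0 0 0 -0.05 0 0.6 1.5; 0 0 0 -0.05 0 0.75 1.5; 0 0 0 -0.05 0 0.8 1.5")

```text
time: 59.45
tool_pos: [584.6, 265.4, 20.6]
tcp_rot: [180.0, 0.0, 2.5]
ft_force: [0.3, -0.1, -1.5]
finger_gap: 18.6
```

Request:
apply_moves(targets="0 0 0 0 0 0.05 1.5; 0 0 0 0 0 0.1 1.5; 0 0 0 0 0 0.1 1.5; 0 0 0 0 0 0.1 1.5; 0 0 0 0 0 0.1 1.5")

```text
time: 59.95
tool_pos: [585.0, 265.5, 20.3]
tcp_rot: [-180.0, -0.0, 2.5]
ft_force: [-1.2, -0.5, 0.7]
finger_gap: 18.3
```

Request:
apply_moves(targets="0 0 0 0 0 0.05 1.5; 0 0 0 0 0 0.05 1.5; 0 0 0 0 0 0.05 2.2; 0 0 0 0 0 0.05 2.8; 0 0 0 0 0 0.05 3.4")

```text
time: 60.45
tool_pos: [585.1, 265.6, 19.6]
tcp_rot: [-180.0, -0.0, 2.5]
ft_force: [0.0, 0.4, -0.1]
finger_gap: 34.1
```

Request:
apply_moves(targets="0 0 0 0 0 -0.5 3.4; 0 0 0 0 0 -2 3.4; 0 0 0 0 0 -5 3.4; 0 0 0 0 0 -8 3.4; 0 0 0 0 0 -11 3.4")

```text
time: 60.95
tool_pos: [585.1, 265.6, 132.2]
tcp_rot: [-180.0, -0.1, 2.5]
ft_force: [0.7, 1.0, 0.2]
finger_gap: 33.7
```

Request:
apply_moves(targets="0 0 0 -3 0 -4 8; 0 0 0 -5 0 -8 8; 0 0 0 -6 0 -11 8; 0 0 0 -6 0 -12 8; 0 0 0 -6 0 -12 8")

```text
time: 61.45
tool_pos: [526.3, 263.4, 253.0]
tcp_rot: [-179.9, -0.3, 2.5]
ft_force: [-0.2, 0.1, 0.1]
finger_gap: 80.0
```

Request:
apply_moves(targets="0 0 0 0 3 0 8; 0 0 0 0 6 0 8; 0 0 0 0 8 0 8; 0 0 0 0 9 0 8; 0 0 0 0 9 0 8")

```text
time: 61.95
tool_pos: [528.8, 171.8, 248.1]
tcp_rot: [180.0, 0.1, 2.4]
ft_force: [0.4, 0.4, -0.6]
finger_gap: 80.1
```

Request:
apply_moves(targets="0 0 0 0 0 0 8; 0 0 0 0 0 0 8; 0 0 0 0 0 0 8; 0 0 0 0 0 0 8; 0 0 0 0 0 0 8")

```text
time: 62.45
tool_pos: [528.9, 173.4, 249.6]
tcp_rot: [-180.0, -0.0, 2.6]
ft_force: [0.2, 0.6, -0.3]
finger_gap: 80.0
```

Run:
```python
from h import *
s=sense(); im=snapshot("wrist"); cv2.imwrite("pics/w25.png",im[:,:,::-1]); plan(500,180,250,2.5)
p=proj("wrist",[585.6,265.7,30],s); print(p); r,c=int(p[0]),int(p[1]); bar(im,s,(slice(max(0,r-80),r+80),slice(max(0,c-30),c+30)),30)
top_of("wrist",im,"red",(514,344),12,s); 
RNG["jar"]=((0,0,188),(180,40,255)); top_of("wrist",im,"jar",(521,181.5),12,s,rad=16)
t=snapshot("top"); cv2.imwrite("pics/top4.png",t[:,:,::-1])
cr=im[max(0,r-120):r+230,120:520]; x=cv2.resize(t[170:300,110:260],None,fx=2.6,fy=2.6,interpolation=2)
H0=max(cr.shape[0],x.shape[0]); pad=lambda a:cv2.copyMakeBorder(a,0,H0-a.shape[0],0,0,0)
cv2.imwrite("pics/c25.png",np.hstack([pad(cr.copy()),pad(x)])[:,:,::-1]); print(cr.shape,max(0,r-120))
```

```text
pose [528.9 173.3 249.6] [-180.     -0.      2.55] t 62.5 F [-0.4  0.1  0.8] gap 79.7
turn [-0.    -0.     0.001] shift cm [-2.85 -0.8  -0.04]
[ 93.88106347 374.06490888]
bar px [364  52] [381 134] rect [array([584.4, 266.9]), array([19.1, 97.8]), np.float64(2.0)] corners [[573.2000122070312, 315.3999938964844], [576.5999755859375, 217.6999969482422], [595.7000122070312, 218.39999389648438], [592.2999877929688, 316.1000061035156]]
red circle [514.2 342.3] 46.8 ellipse [514.  342.1] [43.9 45.7] 7.6
jar circle [521.9 180. ] 40.2 ellipse [521.6 180. ] [37.6 38.8] 26.5
(323, 400, 3) 0
```

View pics/c25.png

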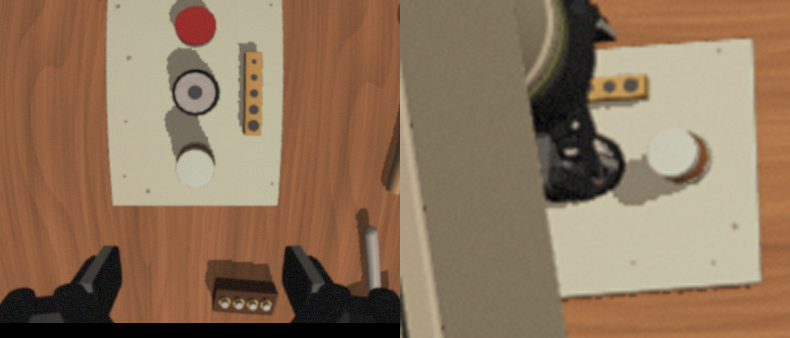

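Run:
```python
from h import *
s=sense(); im=cv2.imread("pics/w25.png")[:,:,::-1].copy(); g=cv2.cvtColor(im,cv2.COLOR_RGB2GRAY)
d=((g<65)).astype(np.uint8); k=np.zeros_like(d); cv2.circle(k,(316,93),30,1,-1); d&=k
ys,xs=np.where(d); print(xs.min(),xs.max(),ys.min(),ys.max())
f=lambda r,c,z:ray("wrist",(r,c),z,s)[:2]
cx=(xs.min()+xs.max()+1)/2; cy=(ys.min()+ys.max()+1)/2
for z in (12,32): print(z,"pad x",f(cy,xs.min(),z)[0].round(1),f(cy,xs.max()+1,z)[0].round(1),"y",f(ys.min(),cx,z)[1].round(1),f(ys.max()+1,cx,z)[1].round(1))
m=((g>95)&(g<150)).astype(np.uint8); k[:]=0; cv2.circle(k,(int(cx),int(cy)),20,1,-1); m&=k; m=cv2.morphologyEx(m,cv2.MORPH_CLOSE,np.ones((9,9)))
q=max(cv2.findContours(m,0,1)[0],key=cv2.contourArea)[:,0]; P=np.array([f(v,u,54) for u,v in q]).astype(np.float32); print("anvil",cv2.minEnclosingCircle(P))
board("wrist",np.where(np.arange(400)[:,None,None]<230,im,0),12,s)
```

```text
292 338 69 115
12 pad x 489.3 545.9 y 292.8 235.1
32 pad x 491.2 544.8 y 290.4 235.7
anvil ((517.784912109375, 262.45916748046875), 21.746139526367188)
wrist board [array([515.9, 255.9]), array([218.2, 269. ]), np.float64(2.5)]
```

```bash
python3 -c "
from bench import *
print(hand_in())"
```

```text
the job is handed in; nothing more can be done
None
```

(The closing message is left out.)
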